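# Index the sample changer and clamp a sample holder in its empty bay

### The arm

A 6-joint arm with a two-finger parallel gripper is mounted at the origin on the work surface. World frame = base frame: x ahead of the robot, y to its left, z up, the work surface at z = 0. Lengths are in mm, angles in rad, forces in N, time in s.
With the tool pointing down it reaches from about 350 to 975 mm from the base axis. Payload 7.1 kg.
Tool frame: the origin (TCP) lies at the very end of the fingers, on their centre line; the grasp point (between the pads) lies 19 mm behind it; z points along the fingers, x is the direction in which the jaws open and shut, and the axes are right-handed (so a half turn about z gives the same grasp; the last joint's range is limited). The gripper opens to 88 mm and grips with 3 to 60 N. Pads are 20 mm wide; open, the fingers measure 115 mm over their backs; the gripper's body (75 mm by 178 mm) begins 61 mm behind the grasp point.
Start: joints at [1.118, 0.423, 1.63, -0, 1.089, -0.019], TCP at [262.669, 567.107, 222.675] pointing down, gripper open.
Joint ranges: [-3, 3], [-0.9, 2.11], [0.09, 2.58], [-1.31, 4.45], [0.11, 2.69], [-2.54, 2.54]. Speed limits (rad/s): [2.39, 2.39, 3.01, 3.14, 3.14, 3.14].

### API

Orientations are given as a rotation vector (axis times angle).
In Python, from workcell import * gives the robot as it stands.
- The arm moves only by the tool arm_command, never from a script. Its argument "increments" is a list of rows, each a list of 2 entries, a list of its own where there are three numbers: the shift along the tool's x, y, z in cm, then the turn about the tool's z in degrees. In form: [[[dx, dy, dz], turn], ...]. A call has 1 to 20 rows; each row shifts and turns the pose as measured when the row begins, along the tool's axes as they then stand; what a row does not reach is not made up. A row lasts 1/10 s, in which the tool goes at most 50 mm and 8.59 degrees, less where a joint would pass 70% of its speed; a pose out of reach is approached as far as the arm can. A call is refused whole if a number of a shift passes 5 or a number of a turn 8.59, either way. A call with a gripper value outside its range is refused whole. "gripper" is the opening, from 0 (shut) to 1 (fully open), set as the call begins (left out, the last holds). The fingers move at their own pace and stop on an object; the grip force is fixed at half the most. Time passes only in rows, so rows that do not move let the fingers close. It gives the time, the measured TCP pose, the force and the opening at its end, in the units of the state.
- get_obs(): the state, without advancing time (a new reading comes with each control period).
- get_image(name): name is "side" or "top" or "wrist"; returns the picture (420x560x3 uint8, red, green, blue); there is no depth.
- camera_params(name): a dict with "K" (3x3 intrinsics, pixels), "rvec" (rotation vector, rad) and "tvec" (3), from world to camera coordinates, as OpenCV has them; the wrist camera has in their place "T_tool_cam" (4x4, takes a point from camera to tool coordinates, whose origin is the TCP and whose axes are the tool frame's). Camera axes: x right, y down, z forward; pixel columns grow to the right and rows downward; lengths in mm; the calibration is good to about 2 mm. A picture is of the moment at which its call begins: read the wrist's pose just before it. camera_params takes no time and is no camera call.
- close_job(): hands the job in, once; it reports no verdict.
The state is a dict: "t": time; "qpos": joint angles; "qvel": joint speeds; "joint_torque": joint torques, N m; "ee_pos": TCP position; "orientation": TCP orientation; "ft_force": force on the tool from outside, world axes, zero at the start; "moment": the same for the moment, N m; "width": finger opening in mm.
Only numpy, scipy, OpenCV 4.12 (cv2) and the standard library are available. Lean on these libraries where they do the work, as an engineer would, in place of code of your own. Each camera call takes 0.05 s, during which the arm holds its last target.

### The job

Turn the sample changer's turntable until its one empty bay clicks into place under the sprung roller finger; only then slide the narrow sample holder, wedge nose first, along that bay under the finger until it is fully home against the stop, and let go so that the finger bears down on it. Leave everything else on the bench where it stands.

Things in the scene. Friction and masses are not known exactly. Their poses are not given: they have to be found in the camera images.
- changer: Sample changer, fixed to the bench: 200 x 200 x 50 mm grey base, origin on the bench on the turntable's vertical axis. Local -x is the load side, where the finger lies; the holder is slid in from there along local +x, level and radially inwards. A fixed steel column of radius 18 mm stands on the axis, its top at z = 94 mm.
- turntable (a joint): Angle (rad) of the turntable, an aluminium disc of radius 112 mm, top (bay floors) at z = 70 mm. Grows counter-clockwise from above; no end stops. 0 (or any multiple of 2 pi): the empty bay is at the load side, on changer local -x. A sprung detent at each multiple of pi/3 pulls it home from up to 25 degrees off; 0.4 N m to leave it. Starts 1 to 3 bays off, either way, rarely between two.
- unit (a point): Foot of the near face of the white measuring unit fixed to the changer opposite the load side, 155 mm from the axis. The unit is 190 mm high, 220 mm wide and 120 mm deep: a gripper body hardly fits over the rim just in front of it.
- pin (a point): Top of one of six plain steel turning pins on the turntable, 12 mm diameter, from z = 70 to 118 mm, 98 mm from the axis. This one is 30 degrees counter-clockwise (from above) of the empty bay, the others follow every 60 degrees, midway between bays. Grip a pin and lead it round the axis.
- bay (a point): On the floor of the empty bay (z = 70 mm) at the face of its inner stop, 40 mm from the axis; x axis radially inwards, z up. Side rails 7 mm high, 40 mm apart inside, run from 64 to 110 mm radius; the stop is 7 mm high. The five other bays, 60 degrees apart, hold fixed holders like the loose narrow one, their tabs standing at 125 mm radius, up to z = 110 mm.
- bay_mouth (a point): Outer end of the empty bay's floor on its centre line, 110 mm from the axis. Turns with the turntable.
- load_point (a point): Fixed point on the changer where bay_mouth lies when the empty bay stands exactly at the load side.
- finger (a joint): Sprung hold-down finger at the load side: angle (rad) by which it is raised, 0 at rest on its stop, up to 0.7. A 12 mm wide bar hinged on the column 21 mm from the axis, 14 mm above the bay floor, pointing radially outwards with a black roller at its end. The holder's wedge nose pushes it up about 0.09 rad as the holder is slid in; it then presses with about 3 N.
- roller (a point): Centre of the finger's roller (21 mm diameter, 18 mm wide), 70 mm from the axis; at rest its underside is 3.5 mm above the bay floor. Its outermost point is 81 mm from the axis.
- holder: Narrow loose sample holder: aluminium plate 95 (x) x 36 (y) x 8 mm lying flat; origin at the centre of its underside, nose at +x. The last 14 mm of the nose are 30 mm wide and wedge from 8 to 3 mm thick. Black grip tab at x = -37.5 mm, 18 (x) x 10 (y) mm, from 8 to 40 mm above the underside. 0.07 to 0.14 kg. When home the nose touches the stop and the tab is at 125 mm radius, past the rim.
- nose (a point): Tip of the holder's nose on its underside, 47.5 mm from its origin along +x.
- wide_holder: Wider holder, not to be used: the same shape and tab but 52 mm wide, so it does not fit the bay. It and the narrow one lie side by side in either order. Leave alone.
- flask_a: Greenish stoppered volumetric flask, 145 mm high, 64 mm wide, stands upright; origin under its centre. Leave alone.
- flask_b: Clear flask of the same shape. Leave alone.
- vial: Amber glass vial, 24 mm wide, 45 mm high; origin under its centre. Leave alone.
- weight: Brass knobbed weight, 30 mm wide, 40 mm high; origin under its centre. Leave alone.
- screwdriver: Screwdriver, 170 mm long, lying along its x. Leave alone.
- beaker: Glass beaker, 70 mm wide, 90 mm high; origin under its centre. Leave alone.
- mouse: Black computer mouse about 65 x 58 x 32 mm. Leave alone.

How it is judged:
By the outcome, as a careful person would: the job done as asked, in the order asked, and still so for the second after the job is handed in, with the robot touching nothing.
It also fails if it takes over 72 s, if anything falls off the work surface, if the arm or the gripper's body presses on something with over 40 N, if the wrist force passes 120 N, or if a joint passes its speed limit or range.

## Working session

There is one attempt and no reset: what is moved stays moved. The work goes in short steps, Python scripts to look and compute and a tool call to move; the robot and the scene stay as the last step left them, time stands still between calls to the robot, and variables do not carry over. Pictures are saved under pics/ and viewed, and the job is handed in when it is done.

Besides the shell and the picture viewer there is one more tool, called as name(argument=value, ...) on one line, values as JSON. arm_command: Moves the arm, as the interface text tells. Its arguments: {"type":"object","properties":{"increments":{"type":"array","items":{"type":"array"}},"gripper":{"type":"number"}},"required":["increments"]}

```bash
ls; mkdir -p pics
python3 - <<'E'
from workcell import *
import cv2
o=get_obs();print(o)
for n in ["side","top","wrist"]:
    im=get_image(n);cv2.imwrite(f"pics/{n}0.png",im[:,:,::-1]);print(n,camera_params(n))
E
```

```text
pics
{'t': 0.0, 'qpos': array([ 1.11801958e+00,  4.23807948e-01,  1.63065735e+00,  1.62831899e-05,
        1.08859080e+00, -1.90406953e-02]), 'qvel': array([ 0.00035085, -0.00114505, -0.00020672, -0.00059039,  0.00100889,
        0.00042067]), 'joint_torque': array([ 2.36506465e-03, -5.44646430e+01, -2.73662317e+01,  6.44525955e-02,
        2.28937523e-02, -1.27467001e-04]), 'ee_pos': array([262.42693787, 566.64795607, 221.93505643]), 'orientation': array([ 2.64677110e+00,  1.69099939e+00, -1.97173337e-03]), 'ft_force': array([0.01769225, 0.71771642, 0.88886021]), 'moment': array([-0.01883359, -0.00968126,  0.05181429]), 'width': 87.83967907365661}
side {'K': array([[382.57149409,   0.        , 285.09273849],
       [  0.        , 382.57149409, 206.06394439],
       [  0.        ,   0.        ,   1.        ]]), 'rvec': array([ 2.37329666, -0.28586302,  0.13878806]), 'tvec': array([-531.88823345,   73.24346504,  927.30228343])}
top {'K': array([[399.19823917,   0.        , 280.65691942],
       [  0.        , 399.19823917, 209.1525069 ],
       [  0.        ,   0.        ,   1.        ]]), 'rvec': array([ 2.13859514, -2.19553086,  0.09468463]), 'tvec': array([ -64.13864165,  535.15182171, 1092.93738854])}
wrist {'K': array([[312.75293561,   0.        , 278.41014019],
       [  0.        , 312.75293561, 212.28248062],
       [  0.        ,   0.        ,   1.        ]]), 'T_tool_cam': array([[ 9.99999896e-01, -6.99455159e-05, -4.50199819e-04,
        -1.61102771e-01],
       [ 1.83787413e-04,  9.66108787e-01,  2.58135192e-01,
        -7.09136792e+01],
       [ 4.16886602e-04, -2.58135248e-01,  9.66108700e-01,
        -1.60178370e+02],
       [ 0.00000000e+00,  0.00000000e+00,  0.00000000e+00,
         1.00000000e+00]])}
```

View pics/side0.png

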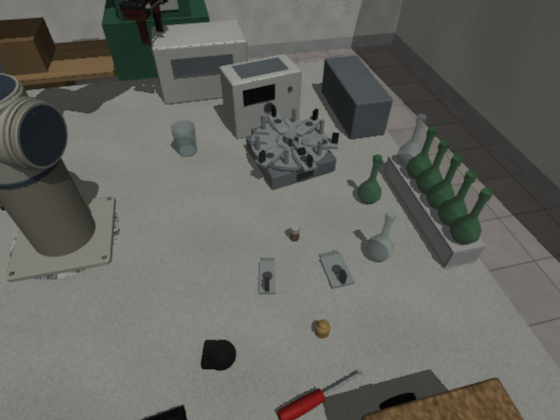

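View pics/top0.png

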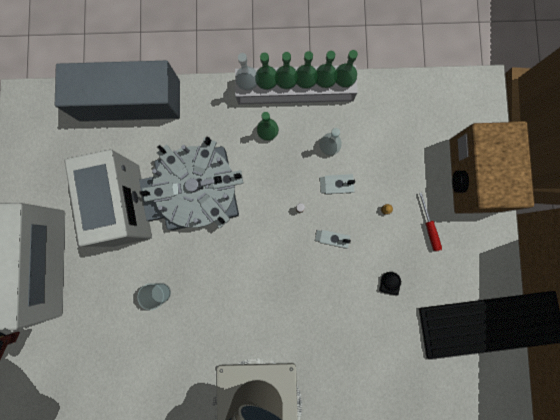

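View pics/wrist0.png

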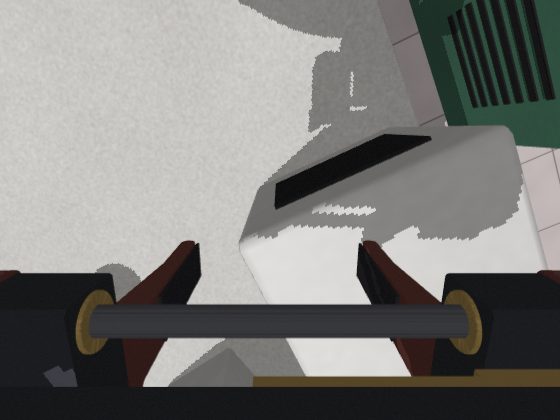

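```bash
cat > h.py <<'E'
import numpy as np, cv2
from workcell import *
def ray(n,uv,P=None):
    c=camera_params(n);K=np.array(c["K"]);d=np.linalg.inv(K)@np.array([uv[0],uv[1],1.])
    if n=="wrist":
        p,o=P; R=cv2.Rodrigues(np.array(o,float))[0];T=np.array(c["T_tool_cam"])
        return R@T[:3,3]+np.array(p), R@T[:3,:3]@d
    R=cv2.Rodrigues(c["rvec"])[0];return -R.T@c["tvec"],R.T@d
def onz(n,uv,z,P=None):
    o,d=ray(n,uv,P);return o+d*(z-o[2])/d[2]
def proj(n,X,P=None):
    c=camera_params(n);K=np.array(c["K"]);X=np.array(X,float)
    if n=="wrist":
        p,o=P;R=cv2.Rodrigues(np.array(o,float))[0];T=np.array(c["T_tool_cam"])
        x=T[:3,:3].T@(R.T@(X-p)-T[:3,3])
    else: x=cv2.Rodrigues(c["rvec"])[0]@X+c["tvec"]
    x=K@x;return x[:2]/x[2]
E
python3 - <<'E'
import cv2
a=cv2.imread("pics/top0.png");cv2.imwrite("pics/top0c.png",cv2.resize(a[125:245,55:255],None,fx=4,fy=4,interpolation=cv2.INTER_CUBIC)[:480])
cv2.imwrite("pics/top0h.png",cv2.resize(a[150:260,250:400],None,fx=5,fy=5,interpolation=cv2.INTER_CUBIC))
a=cv2.imread("pics/side0.png");cv2.imwrite("pics/side0c.png",cv2.resize(a[50:190,220:370],None,fx=4,fy=4,interpolation=cv2.INTER_CUBIC))
E
```

```text
(no output)
```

View pics/top0c.png

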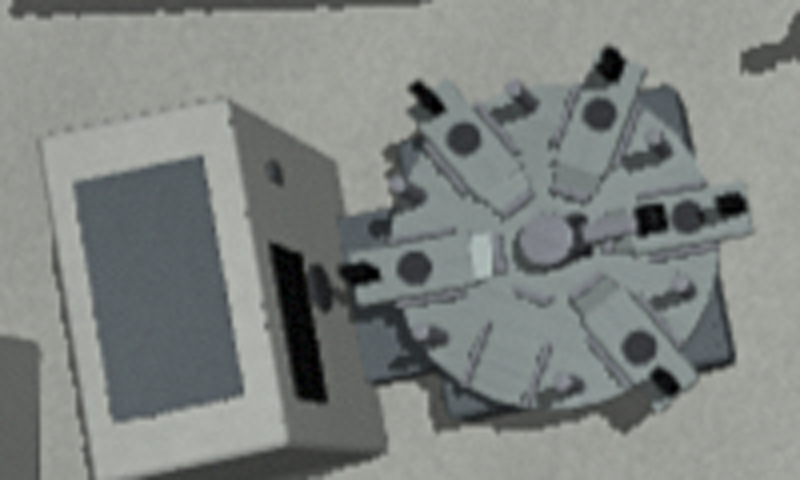

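View pics/side0c.png

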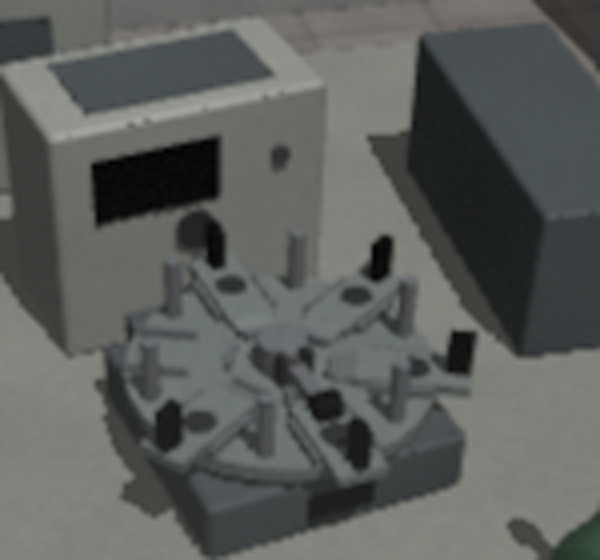

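View pics/top0h.png

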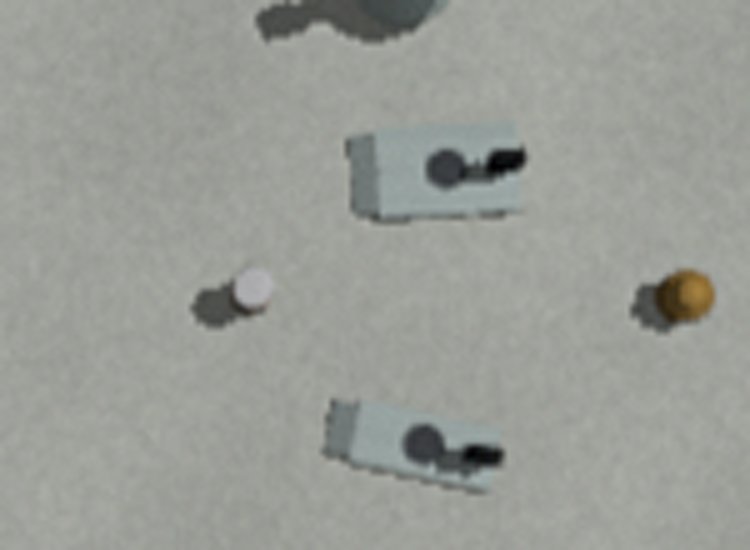

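Run:
```python
from h import *
T=lambda u,v:(55+u/4,125+v/4)
S=lambda u,v:(220+u/4,50+v/4)
np.set_printoptions(precision=1,suppress=True)
print("col top",onz("top",T(545,240),94),"side",onz("side",S(280,338),94))
pt=np.array([onz("top",T(*p),118)[:2] for p in [(403,185),(515,88),(657,135),(688,285),(560,383),(427,330)]])
ps=np.array([onz("side",S(*p),118)[:2] for p in [(297,235),(408,280),(398,370),(265,402),(148,345),(172,265)]])
print(pt,ps)
A=np.c_[pt,np.ones(6)];s=np.linalg.lstsq(A,-(pt**2).sum(1),rcond=None)[0];c=-s[:2]/2;print(c,np.sqrt(c@c-s[2]))
s=np.linalg.lstsq(np.c_[ps,np.ones(6)],-(ps**2).sum(1),rcond=None)[0];c2=-s[:2]/2;print(c2,np.sqrt(c2@c2-s[2]))
for c_,p in((c,pt),(c2,ps)):
  print(np.degrees(np.arctan2(*(p-p.mean(0)).T[::-1])), p.mean(0))
print("roller",onz("top",T(651,217),94),onz("side",S(326,405),84))
H=lambda u,v:(250+u/5,150+v/5)
print("narrow tab top",onz("top",H(485,452),40),"nose c",onz("top",H(330,430),3), "disc",onz("top",H(423,443),8))
print("narrow tab side",onz("side",(266,277),40))
print("wide tab",onz("top",H(515,157),40))
for n,p,z in(("vial",H(254,288),45),("weight",H(690,290),40),("flaskB",(337,135),145),("flaskA",(266,117),145)):print(n,onz("top",p,z))
```

```text
col top [597.3 156.6  94. ] side [599.9 154.3  94. ]
[[632.  243.4]
 [694.4 170.2]
 [660.5  77.6]
 [561.4  58.6]
 [500.3 141.7]
 [536.8 227.5]] [[634.7 241.1]
 [696.3 168.8]
 [657.9  71.5]
 [564.2  58.5]
 [503.  134.5]
 [538.  223.1]]
[597.6 151.1] 98.09116187197998
[600.2 149.4] 97.60046258773998
[  69.1   10.   -50.2 -110.9 -173.3  129.3] [597.6 153.2]
[  68.7   11.1  -53.  -110.9 -171.1  129.7] [599.  149.6]
roller [610.8  86.1  94. ] [614.9  87.5  84. ]
narrow tab top [ 441.  -257.8   40. ] nose c [ 456.3 -176.3    3. ] disc [ 447.5 -228.     8. ]
narrow tab side [ 442.7 -251.2   40. ]
wide tab [ 603.9 -281.3   40. ]
vial [ 534.2 -133.9   45. ]
weight [ 527.1 -374.4   40. ]
flaskB [ 707.2 -227.3  145. ]
flaskA [759.6 -47.8 145. ]
```

```bash
cat >> h.py <<'E'
import json
def ang(o):
    R=cv2.Rodrigues(np.array(o,float))[0];return np.degrees(np.arctan2(R[1,0],R[0,0]))
def rows(p0,a0,path):
    """path: list of (x,y,z,a); ideal rows from (p0,a0)"""
    out=[];p=np.array(p0,float);a=a0
    for q in path:
        c,s=np.cos(np.radians(a)),np.sin(np.radians(a))
        d=np.array(q[:3])-p
        t=np.array([d[0]*c+d[1]*s,d[0]*s-d[1]*c,-d[2]])/10
        da=(q[3]-a+180)%360-180
        t=np.round(t,2);tr=round(-da,1)
        out.append([t.tolist(),tr])
        p=p+10*np.array([t[0]*c+t[1]*s,t[0]*s-t[1]*c,-t[2]]);a-=tr
    return out
def lin(n,p0,a0,p1,a1):
    da=a1-a0
    return [tuple(np.array(p0)+(np.array(p1)-p0)*k/n)+(a0+da*k/n,) for k in range(1,n+1)]
def st():
    o=get_obs();return o["ee_pos"],ang(o["orientation"]),o
def show(r):
    for i in range(0,len(r),20): print(json.dumps(r[i:i+20]))
E
python3 - <<'E'
from h import *
p,a,o=st();print(p,a)
show(rows(p,a,lin(20,p,a,(501,137,260),-80)))
E
```

```text
[262.49413063 566.72778681 222.05460201] 65.1446527049575
[[[-1.45, 1.99, -0.19], 7.3], [[-1.18, 2.15, -0.19], 7.2], [[-0.91, 2.28, -0.19], 7.3], [[-0.61, 2.38, -0.19], 7.2], [[-0.3, 2.44, -0.19], 7.3], [[0.01, 2.46, -0.19], 7.2], [[0.31, 2.44, -0.19], 7.3], [[0.63, 2.37, -0.19], 7.3], [[0.92, 2.28, -0.19], 7.2], [[1.2, 2.15, -0.19], 7.3], [[1.46, 1.97, -0.19], 7.2], [[1.69, 1.78, -0.19], 7.3], [[1.91, 1.55, -0.19], 7.2], [[2.09, 1.29, -0.19], 7.3], [[2.24, 1.02, -0.19], 7.3], [[2.35, 0.73, -0.19], 7.2], [[2.42, 0.43, -0.19], 7.3], [[2.45, 0.11, -0.19], 7.2], [[2.45, -0.19, -0.18], 7.3], [[2.41, -0.5, -0.19], 7.2]]
```

arm_command(increments=[[[-1.45,1.99,-0.2],7.3],[[-1.2,2.15,-0.2],7.2],[[-0.9,2.3,-0.2],7.3],[[-0.6,2.4,-0.2],7.2],[[-0.3,2.45,-0.2],7.3],[[0,2.45,-0.2],7.2],[[0.3,2.45,-0.2],7.3],[[0.6,2.4,-0.2],7.3],[[0.9,2.3,-0.2],7.2],[[1.2,2.15,-0.2],7.3],[[1.45,1.95,-0.2],7.2],[[1.7,1.8,-0.2],7.3],[[1.9,1.55,-0.2],7.2],[[2.1,1.3,-0.2],7.3],[[2.25,1.0,-0.2],7.3],[[2.35,0.75,-0.2],7.2],[[2.4,0.4,-0.2],7.3],[[2.45,0.1,-0.2],7.2],[[2.45,-0.2,-0.2],7.3],[[2.4,-0.5,-0.2],7.2]], gripper=0.4)

```text
t: 2.15
ee_pos: [484.8, 108.8, 260.2]
orientation: [2.298, -2.129, -0.001]
ft_force: [0.0, -0.4, 0.5]
width: 35.2
```

arm_command(increments=[[[0,0,0],0],[[0,0,0],0]])

```text
t: 2.35
ee_pos: [485.5, 106.7, 260.1]
orientation: [2.293, -2.134, -0.001]
ft_force: [-0.4, -0.9, 0.2]
width: 35.2
```

Run:
```python
from h import *
p,a,o=st();im=get_image("wrist");print(p,a,o["qpos"],list(o["orientation"]),o["width"])
np.savez("w1.npz",p=p,o=o["orientation"]);cv2.imwrite("pics/w1.png",im[:,:,::-1])
```

```text
[485.45072557 106.70960526 260.11304076] -85.89313523297947 [ 0.19538147  0.19130913  1.86666654 -0.00533825  1.09119263  1.69700016] [np.float64(2.2930700469960943), np.float64(-2.134369629436744), np.float64(-0.0009333079289195683)] 35.17288339804971
```

View pics/w1.png

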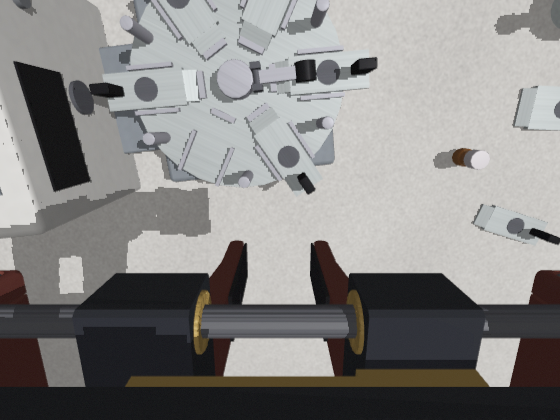

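Run:
```python
import cv2
a=cv2.imread("pics/w1.png");cv2.imwrite("pics/w1c.png",cv2.resize(a[0:200,95:360],None,fx=3,fy=3,interpolation=cv2.INTER_CUBIC))
```

```text
(no output)
```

View pics/w1c.png

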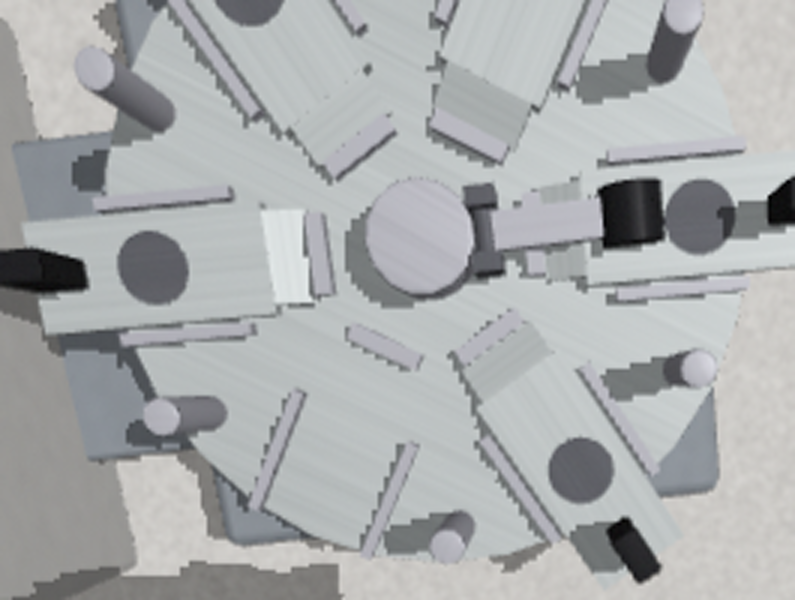

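Run:
```python
from h import *
np.set_printoptions(precision=1,suppress=True)
d=np.load("w1.npz");P=(d["p"],d["o"])
W=lambda u,v:(95+u/3,v/3)
print("col",onz("wrist",W(418,236),94,P))
px=[(95,68),(684,14),(697,369),(448,545),(163,415)]
q=np.array([onz("wrist",W(*p),118,P)[:2] for p in px]);print(q)
from scipy.optimize import least_squares
th=np.radians([70,-50,-110,-170,130])
f=lambda v:(np.c_[v[0]+98*np.cos(th+v[2]),v[1]+98*np.sin(th+v[2])]-q).ravel()
r=least_squares(f,[598,153,0]);print(r.x[:2],np.degrees(r.x[2]),r.fun)
print("roller dir: bar end", onz("wrist",W(484,232),87,P),onz("wrist",W(632,211),94,P))
print("narrow disc",onz("wrist",(515,226),8,P),"vial",onz("wrist",(480,159),45,P))
```

```text
col [597.4 156.5  94. ]
[[632.2 246.6]
 [658.   80.5]
 [562.4  65.9]
 [502.  140.4]
 [536.8 231. ]]
[597.6 155.9] -1.0657925057702071 [ 0.6  0.8  1.2 -0.8 -0.  -1.4 -1.2  0.3 -0.7  1.2]
roller dir: bar end [601.1 135.9  87. ] [609.8  88.5  94. ]
narrow disc [ 446.5 -226.9    8. ] vial [ 535.9 -131.7   45. ]
```

Run:
```python
from h import *
p,a,o=st();show(rows(p,a,lin(5,p,a,(502,140,150),-80.5)))
```

```text
[[[-0.64, -0.38, 2.2], -1.1], [[-0.62, -0.39, 2.2], -1.0], [[-0.63, -0.4, 2.21], -1.1], [[-0.61, -0.41, 2.2], -1.1], [[-0.61, -0.43, 2.2], -1.1]]
```

arm_command(increments=[[[-0.65,-0.4,2.2],-1.1],[[-0.65,-0.4,2.2],-1.1],[[-0.65,-0.4,2.2],-1.1],[[-0.65,-0.4,2.2],-1.1],[[-0.65,-0.4,2.2],-1.1],[[0,0,0],0],[[0,0,0],0]])

```text
t: 3.1
ee_pos: [499.0, 148.4, 146.9]
orientation: [2.417, -1.995, -0.001]
ft_force: [0.0, -0.2, 0.3]
width: 35.3
```

Run:
```python
from h import *
p,a,o=st();print(p,a);show(rows(p,a,lin(4,p,a,(502,140,93),-80.5)))
a=get_image("wrist");cv2.imwrite("pics/w2.png",a[:,:,::-1])
```

```text
[499.02041556 148.37509025 146.94829166] -79.08653590905482
[[[0.22, -0.03, 1.35], 0.4], [[0.22, -0.04, 1.35], 0.3], [[0.22, -0.03, 1.35], 0.4], [[0.22, -0.04, 1.34], 0.3]]
```

View pics/w2.png

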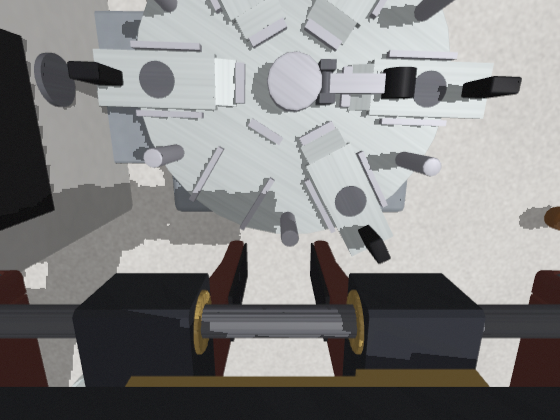

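Run:
```python
from h import *
p,a,o=st();P=(p,o["orientation"])
print(p,a,onz("wrist",(289,237),118,P),onz("wrist",(431,167),118,P),onz("wrist",(153,158),118,P),onz("wrist",(295,81),94,P))
```

```text
[498.92546951 148.22693576 147.05195436] -79.10771715971269 [502.89803951 142.08241495 118.        ] [562.84376264  66.76774094 118.        ] [536.68373694 231.66682284 118.        ] [597.8453357  156.44968088  94.        ]
```

arm_command(increments=[[[0.4,0,0],0.7],[[0.4,0,0],0.7],[[0,0,0],0],[[0,0,0],0]])

```text
t: 3.55
ee_pos: [501.9, 139.6, 150.6]
orientation: [2.393, -2.031, 0.004]
ft_force: [0.4, -0.8, 0.6]
width: 35.2
```

arm_command(increments=[[[0,0,1.4],0],[[0,0,1.4],0],[[0,0,1.4],0],[[0,0,1.4],0],[[0,0,0],0],[[0,0,0],0]])

```text
t: 4.15
ee_pos: [502.0, 138.8, 90.4]
orientation: [2.392, -2.033, 0.005]
ft_force: [-0.1, 0.2, 1.2]
width: 35.2
```

Run:
```python
from h import *
p,a,o=st();print(p,a,o["ft_force"])
```

```text
[501.96219507 138.75987062  90.40684894] -80.72102686272319 [-0.13499916  0.16666811  1.2256112 ]
```

Now close on the pin (30 N).

arm_command(increments=[[[0,0,0],0],[[0,0,0],0],[[0,0,0],0],[[0,0,0],0],[[0,0,0],0],[[0,0,0],0]], gripper=0)

```text
t: 4.75
ee_pos: [502.5, 139.0, 91.4]
orientation: [2.393, -2.034, 0.006]
ft_force: [0.8, 0.3, -2.8]
width: 11.1
```

Run:
```python
from h import *
p,a,o=st();print(p,a,o["ft_force"],o["width"])
C=np.array([597.8,156.2])
d=p[:2]-C;print(np.hypot(*d),np.degrees(np.arctan2(d[1],d[0])))
th0=np.degrees(np.arctan2(d[1],d[0]));r=np.hypot(*d)
path=[]
for k in range(1,31):
    t=np.radians(th0+120*k/30);rr=r+(98-r)*min(1,k/10)
    path.append((C[0]+rr*np.cos(t),C[1]+rr*np.sin(t),p[2],a+4*k))
show(rows(p,a,path))
```

```text
[502.52785341 138.96739689  91.36886621] -80.72422191750258 [ 0.82992693  0.25340039 -2.84397717] 11.089605834015176
96.81810019287877 -169.74732557202321
[[[0.68, -0.02, -0.0], -4.0], [[0.67, -0.03, -0.0], -4.0], [[0.68, -0.02, -0.0], -4.0], [[0.68, -0.02, -0.0], -4.0], [[0.68, -0.03, -0.0], -4.0], [[0.68, -0.02, -0.0], -4.0], [[0.68, -0.02, -0.0], -4.0], [[0.68, -0.03, -0.0], -4.0], [[0.68, -0.02, -0.0], -4.0], [[0.69, -0.03, -0.0], -4.0], [[0.68, -0.03, -0.0], -4.0], [[0.68, -0.04, -0.0], -4.0], [[0.69, -0.03, -0.0], -4.0], [[0.68, -0.04, -0.0], -4.0], [[0.68, -0.03, -0.0], -4.0], [[0.68, -0.04, -0.0], -4.0], [[0.69, -0.03, -0.0], -4.0], [[0.68, -0.04, -0.0], -4.0], [[0.68, -0.04, -0.0], -4.0], [[0.69, -0.03, -0.0], -4.0]]
[[[0.68, -0.04, -0.0], -4.0], [[0.68, -0.03, -0.0], -4.0], [[0.69, -0.04, -0.0], -4.0], [[0.68, -0.03, -0.0], -4.0], [[0.68, -0.04, -0.0], -4.0], [[0.69, -0.03, -0.0], -4.0], [[0.68, -0.04, -0.0], -4.0], [[0.68, -0.04, -0.0], -4.0], [[0.68, -0.03, -0.0], -4.0], [[0.69, -0.04, -0.0], -4.0]]
```

arm_command(increments=[[[0.68,-0.03,0],-4],[[0.68,-0.03,0],-4],[[0.68,-0.03,0],-4],[[0.68,-0.03,0],-4],[[0.68,-0.03,0],-4],[[0.68,-0.03,0],-4]])

```text
t: 5.35
ee_pos: [516.5, 103.8, 91.4]
orientation: [-2.773, 1.473, 0.001]
ft_force: [-0.3, 1.8, -2.1]
width: 11.6
```

```bash
cat > arc.py <<'E'
from h import *
import sys
p,a,o=st();print(p,a,o["ft_force"],o["width"],o["moment"],o["qpos"][5])
C=np.array([597.8,156.2]);d=p[:2]-C
print("r",np.hypot(*d),"pin",np.degrees(np.arctan2(d[1],d[0])),"tool-pin",a-np.degrees(np.arctan2(d[1],d[0])))
E
python3 arc.py
```

```text
[516.54908944 103.836541    91.36099882] -55.9695482376787 [-0.25653291  1.84781374 -2.07373457] 11.586889557636916 [ 0.05434078  0.02976272 -0.25947557] 1.1495834922399681
r 96.66251758636162 pin -147.19959128353477 tool-pin 91.23004304585606
```

arm_command(increments=[[[0.68,-0.02,0],-3.9],[[0.68,-0.02,0],-3.9],[[0.68,-0.02,0],-3.9],[[0.68,-0.02,0],-3.9],[[0.68,-0.02,0],-3.9],[[0.68,-0.02,0],-3.9],[[0.68,-0.02,0],-3.9],[[0.68,-0.02,0],-3.9],[[0.68,-0.02,0],-3.9],[[0.68,-0.02,0],-3.9],[[0.68,-0.02,0],-3.9],[[0.68,-0.02,0],-3.9]])

```text
t: 6.55
ee_pos: [585.5, 60.0, 91.3]
orientation: [-3.132, 0.201, 0.003]
ft_force: [-4.7, 1.7, 3.0]
width: 11.7
```

```bash
python3 arc.py
```

```text
[585.48468169  59.9741001   91.34515212] -7.3550142547129695 [-4.74900246  1.71870014  2.98886554] 11.729616595381458 [ 0.20896718  0.71071671 -0.15483884] 0.20504553191085326
r 97.0107771174369 pin -97.29326080271842 tool-pin 89.93824654800545
```

arm_command(increments=[[[0.68,-0.03,0],-4],[[0.68,-0.03,0],-4],[[0.68,-0.03,0],-4],[[0.68,-0.03,0],-4],[[0.68,-0.03,0],-4],[[0.68,-0.03,0],-4],[[0.68,-0.03,0],-4],[[0.68,-0.03,0],-4],[[0.68,-0.03,0],-4],[[0.68,-0.03,0],-4]])

```text
t: 7.55
ee_pos: [653.0, 75.7, 91.4]
orientation: [-2.999, -0.921, -0.001]
ft_force: [3.3, 2.6, -4.2]
width: 11.0
```

```bash
python3 arc.py
```

```text
[652.99336016  75.6918455   91.40588245] 34.13562835124185 [ 3.26803349  2.62384668 -4.22640533] 11.048035834624171 [ 0.44272974 -0.39738894  0.05238233] -0.5036429255539688
r 97.61080855199089 pin -55.566931971536526 tool-pin 89.70256032277837
```

arm_command(increments=[[[0.5,-0.03,0],-3],[[0.45,0,0],-2.5],[[0,0,0],0],[[0,0,0],0]])

```text
t: 7.95
ee_pos: [662.2, 82.7, 91.4]
orientation: [-2.949, -1.072, -0.004]
ft_force: [-0.7, -1.1, -1.0]
width: 11.3
```

```bash
python3 arc.py
```

```text
[662.16100339  82.65631452  91.37917021] 39.96591919957857 [-0.6823205 -1.0796393 -1.0064615] 11.299982417005566 [-0.18876909  0.17200461  0.12871507] -0.5964252942157545
r 97.72928133731551 pin -48.80953978125113 tool-pin 88.77545898082971
```

arm_command(increments=[[[0,0,0],0],[[0,0,0],0],[[0,0,0],0],[[0,0,0],0],[[0,0,-1],0],[[0,0,-2.5],0],[[0,0,-3],0],[[0,0,-4],0],[[0,0,-4],0],[[0,0,-3],0],[[0,0,0],0],[[0,0,0],0]], gripper=0.4)

```text
t: 9.15
ee_pos: [661.1, 81.1, 278.1]
orientation: [-2.951, -1.066, -0.007]
ft_force: [0.8, -0.2, 0.1]
width: 35.3
```

Run:
```python
from h import *
p,a,o=st();im=get_image("wrist");print(p,a);cv2.imwrite("pics/w3.png",im[:,:,::-1])
np.savez("w3.npz",p=p,o=o["orientation"])
im=get_image("top")[:,:,::-1];cv2.imwrite("pics/top3.png",cv2.resize(im[125:265,55:255],None,fx=4,fy=4,interpolation=cv2.INTER_CUBIC))
```

```text
[661.06743644  81.13523068 278.06698155] 39.710070589949304
```

View pics/w3.png

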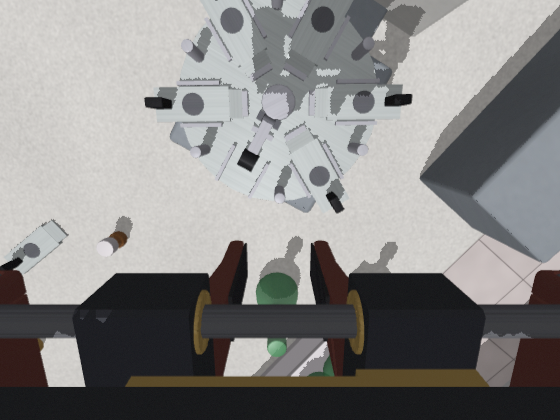

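View pics/top3.png

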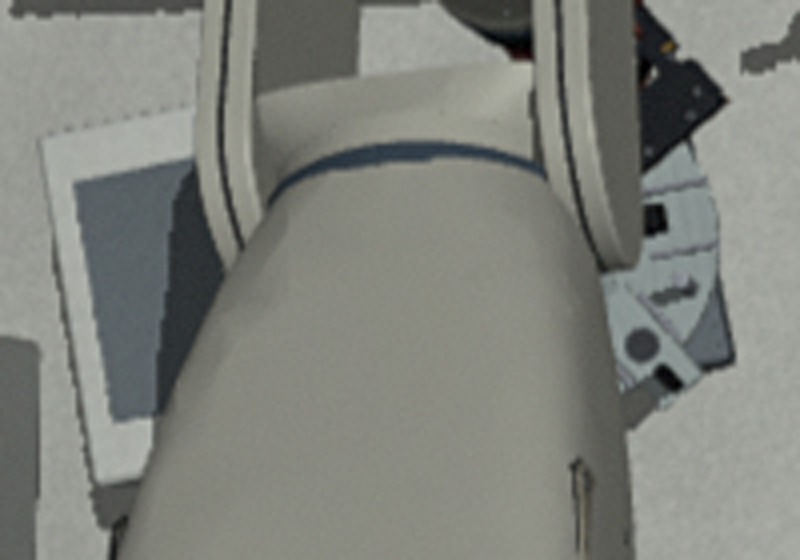

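Run:
```python
import cv2
a=cv2.imread("pics/w3.png");cv2.imwrite("pics/w3c.png",cv2.resize(a[70:215,160:360],None,fx=4,fy=4,interpolation=cv2.INTER_CUBIC))
```

```text
(no output)
```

View pics/w3c.png

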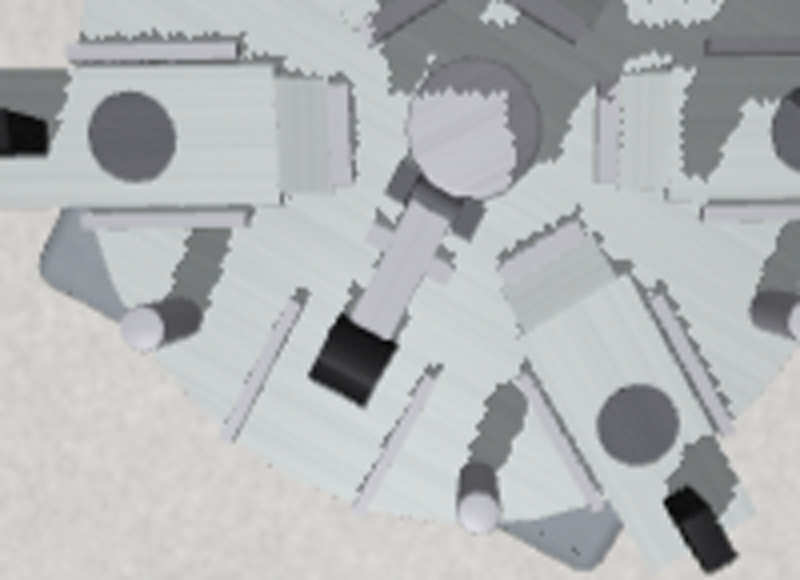

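```bash
cat > m3.py <<'E'
from h import *
np.set_printoptions(precision=1,suppress=True)
d=np.load("w3.npz");P=(d["p"],d["o"])
W=lambda u,v:(160+u/4,70+v/4)
A=lambda q,p:np.degrees(np.arctan2(q[1]-p[1],q[0]-p[0]))
w=lambda u,v,z:onz("wrist",W(u,v),z,P)
c=w(475,128,94);print("col",c)
L=[w(300,292,77),w(230,437,77)];R=[w(434,368,77),w(362,504,77)]
print("rails",L,A(L[1],L[0]),R,A(R[1],R[0]))
m0=(L[0]+R[0])/2;m1=(L[1]+R[1])/2
print("mid",m0,m1,A(m1,m0),"from col",A(m1,c),"dist",np.hypot(*(m0-c)[:2]),np.hypot(*(m1-c)[:2]), np.hypot(*(L[0]-R[0])[:2]))
r=w(354,357,94.5);print("roller top",r,A(r,c),np.hypot(*(r-c)[:2]))
pp=[w(143,328,118),w(480,512,118)];print("pins",pp,[A(q,c) for q in pp],[np.hypot(*(q-c)[:2]) for q in pp])
E
python3 m3.py
```

```text
col [599.1 157.   94. ]
rails [array([588.3,  92.9,  77. ]), array([597.8,  47.3,  77. ])] -78.19573678471188 [array([630.9, 100.6,  77. ]), array([639.7,  56.2,  77. ])] -78.74609023717342
mid [609.6  96.7  77. ] [618.8  51.8  77. ] -78.46687954156403 from col -79.42257885383279 dist 61.18949248204973 107.06471581146074 43.22932331409005
roller top [611.5  90.6  94.5] -79.4526306216641 67.54355406815222
pins [array([566.4,  65.4, 118. ]), array([662. ,  83.1, 118. ])] [np.float64(-109.6621248923651), np.float64(-49.593979047840044)] [np.float64(97.2920914998249), np.float64(97.03009970274029)]
```

Run:
```python
from h import *
p,a,o=st();show(rows(p,a,lin(15,p,a,(441,-255,200),-10)))
```

```text
[[[-2.56, 0.79, 0.51], 3.3], [[-2.51, 0.93, 0.52], 3.3], [[-2.45, 1.08, 0.51], 3.3], [[-2.39, 1.21, 0.52], 3.4], [[-2.31, 1.36, 0.51], 3.3], [[-2.23, 1.48, 0.51], 3.3], [[-2.14, 1.61, 0.52], 3.3], [[-2.04, 1.73, 0.51], 3.3], [[-1.94, 1.85, 0.51], 3.3], [[-1.83, 1.95, 0.52], 3.3], [[-1.71, 2.06, 0.51], 3.4], [[-1.59, 2.16, 0.52], 3.3], [[-1.47, 2.24, 0.51], 3.3], [[-1.33, 2.32, 0.51], 3.3], [[-1.19, 2.4, 0.52], 3.3]]
```

arm_command(increments=[[[-2.55,0.8,0.5],3.3],[[-2.5,0.95,0.5],3.3],[[-2.45,1.1,0.5],3.3],[[-2.4,1.2,0.5],3.3],[[-2.3,1.35,0.5],3.3],[[-2.25,1.5,0.5],3.3],[[-2.15,1.6,0.5],3.3],[[-2.05,1.75,0.5],3.3],[[-1.95,1.85,0.5],3.3],[[-1.85,1.95,0.5],3.3],[[-1.7,2.05,0.5],3.3],[[-1.6,2.15,0.5],3.3],[[-1.45,2.25,0.5],3.3],[[-1.35,2.3,0.5],3.3],[[-1.2,2.4,0.5],3.3],[[0,0,0],0],[[0,0,0],0]])

```text
t: 10.95
ee_pos: [410.3, -258.0, 173.9]
orientation: [-3.11, 0.32, 0.071]
ft_force: [0.2, 0.3, 0.4]
width: 35.4
```

Run:
```python
from h import *
p,a,o=st();im=get_image("wrist");print(p,a);cv2.imwrite("pics/w4.png",im[:,:,::-1])
np.savez("w4.npz",p=p,o=o["orientation"])
```

```text
[ 410.28311944 -258.03952421  173.87030876] -11.732110805043956
```

View pics/w4.png

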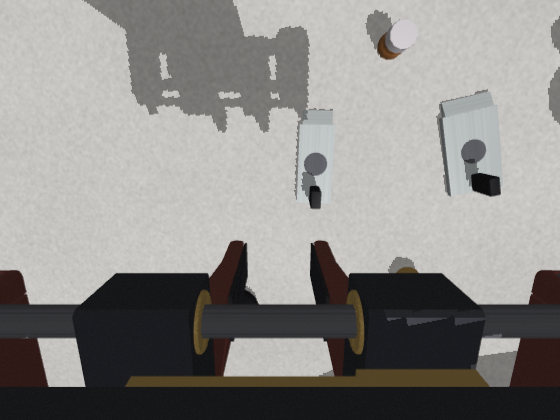

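arm_command(increments=[[[0,0,0],0],[[0,0,0],0],[[0,0,0],0]])

```text
t: 11.3
ee_pos: [411.5, -255.9, 173.6]
orientation: [-3.11, 0.312, 0.072]
ft_force: [-0.3, 0.7, -0.4]
width: 35.1
```

Run:
```python
from h import *
for f in("w3","w4"):
    print(cv2.Rodrigues(np.load(f+".npz")["o"])[0][:,2])
p,a,o=st();print(p,a,cv2.Rodrigues(o["orientation"])[0][:,2],o["orientation"])
```

```text
[ 0.00293292  0.00490362 -0.99998368]
[-0.04397911  0.01901656 -0.99885144]
[ 411.54895021 -255.87054099  173.58989801] -11.444420772085996 [-0.0445527   0.01941656 -0.99881833] [-3.11026466  0.31204398  0.07235751]
```

arm_command(increments=[[[3,0,-0.3],0],[[3,0,-0.3],0],[[3,0,-0.3],0],[[3,0,-0.3],0],[[0,0,0],0],[[0,0,0],0],[[0,0,0],0]])

```text
t: 12.0
ee_pos: [534.5, -276.6, 180.3]
orientation: [-3.111, 0.303, 0.073]
ft_force: [-0.2, 0.2, -0.2]
width: 35.5
```

```bash
cat > s.py <<'E'
from h import *
np.set_printoptions(precision=3,suppress=True)
p,a,o=st();print(p,a,cv2.Rodrigues(o["orientation"])[0][:,2],o["ft_force"],o["width"])
E
python3 s.py
```

```text
[ 534.514 -276.579  180.289] -11.09798075229324 [-0.045  0.02  -0.999] [-0.159  0.17  -0.207] 35.50718489754548
```

arm_command(increments=[[[-1,0.5,0],0],[[-2,1,0],0],[[-3,1.5,0],0],[[0,0,0],0],[[0,0,0],0]])

```text
t: 12.5
ee_pos: [461.6, -293.6, 182.9]
orientation: [-3.11, 0.303, 0.077]
ft_force: [0.2, 0.4, 0.3]
width: 35.0
```

```bash
python3 s.py; python3 -c "
from h import *
print(get_obs()['qpos'])"
```

```text
[ 461.565 -293.583  182.875] -11.105934598617539 [-0.048  0.021 -0.999] [0.244 0.387 0.334] 35.01504511728488
[-0.58326734  0.38382382  1.80015896 -0.01044106  1.0089392  -0.38335571]
```

arm_command(increments=[[[0,0,0],-5],[[0,0,0],-5],[[0,0,0],5],[[0,0,0],5],[[0,0,0],0],[[0,0,0],0]])

```text
t: 13.1
ee_pos: [461.8, -293.0, 183.8]
orientation: [-3.111, 0.296, 0.075]
ft_force: [-0.6, 1.2, 1.3]
width: 35.3
```

```bash
python3 s.py; python3 -c "
from h import *
print(get_obs()['qpos'])"
```

```text
[ 461.833 -293.026  183.764] -10.871810337373242 [-0.046  0.02  -0.999] [-0.561  1.229  1.308] 35.27472388535015
[-0.58239439  0.38179323  1.80079976 -0.0099246   1.0086768  -0.38687145]
```

arm_command(increments=[[[1,0,0],0],[[2,0,0],0],[[3,0,0],0],[[4,0,0],0],[[5,0,0],0],[[5,0,0],0],[[0,0,0],0],[[0,0,0],0]])

```text
t: 13.9
ee_pos: [667.1, -329.9, 171.6]
orientation: [-3.112, 0.279, 0.073]
ft_force: [0.4, -1.0, -0.3]
width: 35.1
```

```bash
python3 s.py
```

```text
[ 667.085 -329.915  171.569] -10.23951111392972 [-0.045  0.02  -0.999] [ 0.375 -0.987 -0.289] 35.13266014167914
```

arm_command(increments=[[[-5,0,0],0],[[-4,0,0],0],[[-3,0,0],0],[[-2,0,0],0],[[-1,0,0],0],[[0,0,0],0],[[0,0,0],0]])

```text
t: 14.6
ee_pos: [511.1, -300.5, 177.0]
orientation: [-3.111, 0.273, 0.078]
ft_force: [-0.5, 0.3, -0.4]
width: 35.1
```

```bash
python3 s.py
```

```text
[ 511.135 -300.536  177.009] -10.018517120667418 [-0.048  0.022 -0.999] [-0.505  0.283 -0.431] 35.113710555361294
```

arm_command(increments=[[[1.2,-2.4,-0.5],-3.3],[[1.4,-2.3,-0.5],-3.3],[[1.5,-2.2,-0.5],-3.3],[[1.6,-2.1,-0.5],-3.3],[[1.7,-2,-0.5],-3.3],[[0,0,0],0],[[0,0,0],0]])

```text
t: 15.3
ee_pos: [603.0, -192.7, 201.3]
orientation: [-3.112, -0.194, 0.064]
ft_force: [-0.2, -0.4, -0.8]
width: 35.2
```

```bash
python3 s.py
```

```text
[ 603.006 -192.734  201.286] 7.178522113496121 [-0.042  0.02  -0.999] [-0.156 -0.356 -0.824] 35.19823320516127
```

arm_command(increments=[[[-1.7,2.0,-1],3.3],[[-1.7,2.2,-1],3.3],[[-1.6,2.2,-1],3.3],[[-1.6,2.3,-1],3.3],[[-1.5,2.3,-1],3.3],[[0,0,0],0],[[0,0,0],0]])

```text
t: 16.0
ee_pos: [519.4, -312.3, 251.2]
orientation: [-3.112, 0.285, 0.075]
ft_force: [0.1, 0.3, -0.3]
width: 34.6
```

```bash
python3 s.py
```

```text
[ 519.371 -312.317  251.221] -10.461801609141064 [-0.046  0.02  -0.999] [ 0.074  0.302 -0.268] 34.644533211271366
```

Run:
```python
from h import *
p,a,o=st();show(rows(p,a,lin(11,p,a,(640,0,290),25)))
```

```text
[[[0.56, -2.99, -0.35], -3.2], [[0.73, -2.96, -0.36], -3.2], [[0.89, -2.91, -0.35], -3.3], [[1.06, -2.85, -0.35], -3.2], [[1.22, -2.79, -0.35], -3.2], [[1.37, -2.72, -0.36], -3.2], [[1.52, -2.63, -0.35], -3.3], [[1.67, -2.55, -0.35], -3.2], [[1.81, -2.45, -0.35], -3.2], [[1.94, -2.34, -0.36], -3.2], [[2.07, -2.23, -0.35], -3.3]]
```

arm_command(increments=[[[0.6,-3,-0.4],-3.2],[[0.7,-3,-0.4],-3.2],[[0.9,-2.9,-0.4],-3.3],[[1,-2.9,-0.4],-3.2],[[1.2,-2.8,-0.4],-3.2],[[1.4,-2.7,-0.4],-3.2],[[1.5,-2.6,-0.4],-3.3],[[1.7,-2.5,-0.4],-3.2],[[1.8,-2.4,-0.4],-3.2],[[2,-2.3,-0.4],-3.2],[[2,-2.2,-0.4],-3.3],[[0,0,0],0],[[0,0,0],0]])

```text
t: 17.3
ee_pos: [642.7, 21.2, 287.2]
orientation: [-3.016, -0.73, 0.078]
ft_force: [-0.5, 0.0, -0.4]
width: 35.2
```

```bash
python3 s.py
```

```text
[642.683  21.151 287.21 ] 27.267639961868866 [-0.058  0.025 -0.998] [-0.455  0.049 -0.372] 35.22992531077764
```

arm_command(increments=[[[-2,1,0],0],[[-2,1,0],0],[[-2,1,0],0],[[-2,1,0],0],[[-2,1,0],0],[[-2,1,0],0],[[-2,1,0],0],[[0,0,0],0],[[0,0,0],0]])

```text
t: 18.2
ee_pos: [538.7, -117.7, 286.2]
orientation: [-3.019, -0.711, 0.087]
ft_force: [0.1, -0.3, 0.3]
width: 35.0
```

```bash
python3 s.py
```

```text
[ 538.741 -117.749  286.183] 26.581214045400554 [-0.064  0.025 -0.998] [ 0.103 -0.318  0.274] 34.99199987864438
```

arm_command(increments=[[[0,0,-3],0],[[0,0,-3],0],[[0,0,-3],0],[[0,0,-3],0],[[0,0,0],0],[[0,0,0],0]])

```text
t: 18.8
ee_pos: [546.7, -119.6, 408.3]
orientation: [-3.017, -0.708, 0.091]
ft_force: [-0.2, -0.7, -0.3]
width: 35.1
```

```bash
python3 s.py
```

```text
[ 546.703 -119.62   408.286] 26.50252533577433 [-0.067  0.027 -0.997] [-0.221 -0.675 -0.346] 35.12591858116088
```

arm_command(increments=[[[0,0,3],0],[[0,0,3],0],[[0,0,3],0],[[0,0,3],0],[[0,0,3],0],[[0,0,3],0],[[0,0,0],0],[[0,0,0],0]])

```text
t: 19.6
ee_pos: [530.2, -111.4, 214.9]
orientation: [-3.011, -0.709, 0.104]
ft_force: [0.3, 0.4, 0.1]
width: 34.8
```

```bash
python3 s.py
```

```text
[ 530.176 -111.353  214.934] 26.590411901391573 [-0.076  0.03  -0.997] [0.266 0.418 0.107] 34.83604075136482
```

arm_command(increments=[[[0,0,0],0],[[0,0,0],0],[[0,0,0],0],[[0,0,0],0],[[0,0,0],0]])

```text
t: 20.1
ee_pos: [533.0, -111.9, 219.6]
orientation: [-3.014, -0.71, 0.094]
ft_force: [-0.4, 0.4, -0.5]
width: 35.1
```

```bash
python3 s.py
```

```text
[ 533.022 -111.889  219.569] 26.578299987290386 [-0.069  0.028 -0.997] [-0.351  0.422 -0.494] 35.07412335010526
```

arm_command(increments=[[[0,0,-5],0],[[0,0,-4],0],[[0,0,-3],0],[[0,0,-2],0],[[0,0,-1],0],[[0,0,-0.5],0],[[0,0,0],0]])

```text
t: 20.8
ee_pos: [543.3, -116.4, 379.7]
orientation: [-3.014, -0.709, 0.094]
ft_force: [0.2, -0.6, 0.4]
width: 34.9
```

```bash
python3 s.py
```

```text
[ 543.308 -116.363  379.715] 26.560767989295737 [-0.069  0.028 -0.997] [ 0.185 -0.56   0.402] 34.89114868334845
```

arm_command(increments=[[[2,1.6,0],0],[[3.5,2.8,0],0],[[3.5,2.8,0],0],[[3.5,2.8,0],0],[[3.5,2.8,0],0],[[3.5,2.8,0],0],[[0,0,0],0]])

```text
t: 21.5
ee_pos: [790.4, -169.4, 344.4]
orientation: [-3.006, -0.707, 0.12]
ft_force: [-0.7, 0.5, -0.8]
width: 35.1
```

```bash
python3 s.py
```

```text
[ 790.404 -169.411  344.422] 26.59833280934395 [-0.087  0.033 -0.996] [-0.698  0.534 -0.819] 35.14234763557939
```

arm_command(increments=[[[0,0,0],0]])

```text
t: 21.6
ee_pos: [790.4, -169.4, 341.2]
orientation: [-3.004, -0.707, 0.125]
ft_force: [0.1, 0.6, 0.1]
width: 35.0
```

arm_command(increments=[[[0,0,0],0]])

```text
t: 21.7
ee_pos: [789.4, -169.1, 339.2]
orientation: [-3.002, -0.706, 0.129]
ft_force: [0.0, 0.8, 0.2]
width: 35.4
```

arm_command(increments=[[[0,0,0],0]])

```text
t: 21.8
ee_pos: [788.4, -168.9, 339.4]
orientation: [-3.002, -0.706, 0.13]
ft_force: [-0.2, -0.4, 0.5]
width: 35.3
```

```bash
python3 s.py
```

```text
[ 788.359 -168.907  339.351] 26.621528016042827 [-0.095  0.034 -0.995] [-0.192 -0.376  0.473] 35.28238262300069
```

arm_command(increments=[[[-0.8,-0.6,0],0],[[-1.6,-1.2,0],0],[[-2.4,-1.8,0],0],[[-3.2,-2.4,0],0],[[-3.2,-2.4,0],0]])

```text
t: 22.3
ee_pos: [644.8, -142.4, 356.7]
orientation: [-3.004, -0.707, 0.123]
ft_force: [0.3, 0.4, 1.5]
width: 35.2
```

```bash
python3 s.py
```

```text
[ 644.83  -142.389  356.671] 26.619000034300335 [-0.09   0.033 -0.995] [0.348 0.409 1.453] 35.244570662684765
```

arm_command(increments=[[[-3.2,-2.4,0],0],[[-2.4,-1.8,0],0],[[-1.6,-1.2,0],0],[[-0.8,-0.6,0],0],[[0,0,0],0],[[0,0,0],0]])

```text
t: 22.9
ee_pos: [534.0, -121.8, 375.4]
orientation: [-3.011, -0.708, 0.105]
ft_force: [0.3, 1.0, -0.2]
width: 35.1
```

```bash
python3 s.py
```

```text
[ 534.025 -121.761  375.435] 26.571927493588827 [-0.076  0.03  -0.997] [ 0.33   0.982 -0.231] 35.07546219949103
```

arm_command(increments=[[[0.8,0.6,0],0],[[0.8,0.6,0],0],[[0.8,0.6,0],0],[[0.8,0.6,0],0],[[0.8,0.6,0],0],[[0.8,0.6,0],0],[[0.8,0.6,0],0],[[0.8,0.6,0],0],[[0.8,0.6,0],0],[[0.8,0.6,0],0],[[0.8,0.6,0],0],[[0.8,0.6,0],0],[[0.8,0.6,0],0],[[0.4,0.3,0],0],[[0,0,0],0]])

```text
t: 24.4
ee_pos: [682.1, -148.7, 360.0]
orientation: [-3.01, -0.708, 0.108]
ft_force: [-0.8, 0.3, -0.0]
width: 34.9
```

```bash
python3 s.py
```

```text
[ 682.135 -148.739  360.042] 26.59213846251374 [-0.079  0.03  -0.996] [-0.787  0.304 -0.015] 34.855233682020895
```

arm_command(increments=[[[-3.2,-2.4,0],0],[[-3.2,-2.4,0],0],[[-2.4,-1.8,0],0],[[-1.6,-1.2,0],0],[[-0.8,-0.6,0],0],[[0,0,0],0],[[0,0,0],0]])

```text
t: 25.1
ee_pos: [539.8, -122.7, 370.8]
orientation: [-3.009, -0.708, 0.109]
ft_force: [0.4, -0.0, 0.0]
width: 35.2
```

```bash
python3 s.py
```

```text
[ 539.751 -122.732  370.776] 26.59272127026159 [-0.08   0.03  -0.996] [ 0.401 -0.039  0.033] 35.222199308484285
```

arm_command(increments=[[[1.2,0.9,-0.2],0],[[2.4,1.8,-0.4],0],[[3.2,2.4,-0.5],0],[[3.2,2.4,-0.5],0],[[3.2,2.4,-0.5],0],[[3.2,2.4,-0.5],0],[[3.2,2.4,-0.5],0],[[3.2,2.4,-0.5],0],[[3.2,2.4,-0.5],0],[[2,1.5,-0.5],0],[[1,0.8,0],0],[[0,0,0],0]])

```text
t: 26.3
ee_pos: [920.4, -192.6, 372.3]
orientation: [-3.008, -0.709, 0.113]
ft_force: [-0.3, 0.7, -0.2]
width: 35.5
```

```bash
python3 s.py;  python3 -c "
from h import *
print(get_obs()['qpos'])"
```

```text
[ 920.392 -192.625  372.254] 26.628530232544897 [-0.082  0.031 -0.996] [-0.302  0.678 -0.235] 35.50959202028229
[-0.22298392  1.02881159  0.22434428  0.01328186  1.97586854 -0.68109333]
```

arm_command(increments=[[[1.6,1.2,0],0],[[1.6,1.2,0],0],[[1.6,1.2,0],0],[[0,0,0],0]])

```text
t: 26.7
ee_pos: [946.7, -196.2, 344.1]
orientation: [-3.015, -0.71, 0.092]
ft_force: [-0.0, -0.2, -0.1]
width: 35.2
```

```bash
python3 s.py;  python3 -c "
from h import *
print(get_obs()['qpos'])"
```

```text
[ 946.742 -196.175  344.099] 26.582177815732788 [-0.068  0.028 -0.997] [-0.045 -0.172 -0.082] 35.22468737599937
[-0.2207534   1.12345314  0.09016621  0.01416974  2.00022103 -0.67793217]
```

arm_command(increments=[[[3,2.2,-1],0],[[3,2.2,-1],0],[[3,2.2,-1],0],[[0,0,0],0]])

```text
t: 27.1
ee_pos: [974.1, -197.8, 347.8]
orientation: [-3.053, -0.718, -0.038]
ft_force: [-0.3, -0.1, 0.2]
width: 35.3
```

```bash
python3 s.py;  python3 -c "
from h import *
print(get_obs()['qpos'])"
```

```text
[ 974.145 -197.833  347.841] 26.480742435873772 [ 0.022  0.01  -1.   ] [-0.332 -0.088  0.24 ] 35.321493114259226
[-0.21684587  1.12088735  0.08611592  0.01539552  1.91488107 -0.67367255]
```

Run:
```python
from h import *
p,a,o=st();show(rows(p,a,lin(20,p,a,(455,-252,260),-10)))
```

```text
[[[-2.44, -0.92, 0.44], 1.8], [[-2.48, -0.83, 0.44], 1.8], [[-2.49, -0.76, 0.44], 1.9], [[-2.52, -0.68, 0.44], 1.8], [[-2.54, -0.6, 0.44], 1.8], [[-2.56, -0.51, 0.44], 1.8], [[-2.57, -0.44, 0.43], 1.9], [[-2.59, -0.35, 0.44], 1.8], [[-2.6, -0.27, 0.44], 1.8], [[-2.6, -0.19, 0.44], 1.8], [[-2.61, -0.1, 0.44], 1.9], [[-2.61, -0.02, 0.44], 1.8], [[-2.61, 0.06, 0.44], 1.8], [[-2.6, 0.15, 0.44], 1.8], [[-2.6, 0.22, 0.44], 1.9], [[-2.59, 0.31, 0.44], 1.8], [[-2.58, 0.4, 0.44], 1.8], [[-2.57, 0.47, 0.44], 1.8], [[-2.55, 0.56, 0.43], 1.9], [[-2.53, 0.64, 0.44], 1.8]]
```

arm_command(increments=[[[-2.5,-0.9,0.45],1.8],[[-2.5,-0.85,0.45],1.8],[[-2.5,-0.75,0.45],1.8],[[-2.5,-0.7,0.45],1.8],[[-2.55,-0.6,0.45],1.8],[[-2.55,-0.5,0.45],1.8],[[-2.55,-0.45,0.45],1.8],[[-2.6,-0.35,0.45],1.8]])

```text
t: 27.9
ee_pos: [769.6, -219.2, 306.9]
orientation: [-3.121, -0.329, -0.055]
ft_force: [1.0, -0.1, 1.1]
width: 35.4
```

```bash
python3 s.py
python3 - <<'E'
from h import *
p,a,o=st();show(rows(p,a,lin(12,p,a,(448,-254,230),-10)))
E
```

```text
[ 769.647 -219.184  306.851] 12.028087705716409 [ 0.034  0.007 -0.999] [ 0.971 -0.147  1.06 ] 35.36307218739031
[[[-2.68, -0.27, 0.64], 1.8], [[-2.69, -0.2, 0.64], 1.9], [[-2.7, -0.1, 0.64], 1.8], [[-2.69, -0.01, 0.64], 1.8], [[-2.7, 0.07, 0.64], 1.9], [[-2.69, 0.15, 0.64], 1.8], [[-2.68, 0.24, 0.64], 1.8], [[-2.68, 0.33, 0.64], 1.9], [[-2.66, 0.42, 0.64], 1.8], [[-2.65, 0.49, 0.64], 1.9], [[-2.63, 0.59, 0.64], 1.8], [[-2.62, 0.67, 0.65], 1.8]]
```

arm_command(increments=[[[-2.65,-0.25,0.6],1.8],[[-2.65,-0.2,0.6],1.8],[[-2.65,-0.1,0.6],1.8],[[-2.65,0,0.6],1.8],[[-2.65,0.05,0.6],1.8],[[-2.65,0.15,0.6],1.8],[[-2.65,0.25,0.6],1.8],[[-2.65,0.3,0.6],1.8],[[-2.65,0.4,0.6],1.8],[[-2.6,0.5,0.6],1.8],[[-2.6,0.6,0.6],1.8],[[0,0,0],0],[[0,0,0],0],[[0,0,0],0]])

```text
t: 29.3
ee_pos: [472.2, -252.3, 240.8]
orientation: [3.13, -0.237, 0.095]
ft_force: [1.1, 0.1, -0.2]
width: 34.8
```

```bash
python3 s.py
```

```text
[ 472.224 -252.296  240.779] -8.676494492185297 [ 0.06  -0.005 -0.998] [ 1.14   0.054 -0.203] 34.7969686805669
```

arm_command(increments=[[[2.5,-0.4,-0.3],0],[[4.8,-0.7,-0.3],0],[[4.8,-0.7,-0.3],0],[[4.8,-0.7,-0.3],0],[[4.8,-0.7,-0.3],0],[[4.8,-0.7,-0.3],0],[[4.8,-0.7,-0.3],0],[[0,0,0],0],[[0,0,0],0],[[0,0,0],0]])

```text
t: 30.3
ee_pos: [802.6, -247.7, 282.7]
orientation: [3.129, -0.222, 0.11]
ft_force: [-0.0, 0.6, -0.4]
width: 35.1
```

```bash
python3 s.py
```

```text
[ 802.565 -247.736  282.749] -8.114182288465365 [ 0.069 -0.008 -0.998] [-0.01   0.593 -0.401] 35.12414483372261
```

Run:
```python
from h import *
p,a,o=st();show(rows(p,a,lin(13,p,a,(661,60,290),38)))
```

```text
[[[-1.41, -2.19, -0.06], -3.5], [[-1.28, -2.27, -0.05], -3.6], [[-1.13, -2.35, -0.06], -3.5], [[-0.98, -2.41, -0.05], -3.6], [[-0.84, -2.47, -0.06], -3.5], [[-0.68, -2.52, -0.05], -3.6], [[-0.52, -2.55, -0.06], -3.5], [[-0.36, -2.58, -0.06], -3.6], [[-0.2, -2.6, -0.05], -3.5], [[-0.04, -2.6, -0.06], -3.6], [[0.12, -2.61, -0.05], -3.5], [[0.28, -2.59, -0.06], -3.6], [[0.44, -2.56, -0.06], -3.5]]
```

arm_command(increments=[[[-1.4,-2.2,-0.1],-3.5],[[-1.3,-2.3,-0.1],-3.5],[[-1.1,-2.35,-0.1],-3.5],[[-1,-2.4,-0.1],-3.5],[[-0.8,-2.5,-0.1],-3.5],[[-0.7,-2.5,-0.1],-3.5],[[-0.5,-2.55,-0.1],-3.5],[[-0.4,-2.6,-0.1],-3.5],[[-0.2,-2.6,-0.1],-3.5],[[0,-2.6,-0.1],-3.5],[[0.1,-2.6,-0.1],-3.5],[[0.3,-2.6,-0.1],-3.5],[[0,0,0],0],[[0,0,0],0]])

```text
t: 31.7
ee_pos: [649.6, 41.5, 290.4]
orientation: [2.964, 0.94, 0.104]
ft_force: [0.5, -0.3, 1.0]
width: 35.1
```

```bash
python3 s.py
python3 - <<'E'
from h import *
p,a,o=st();show(rows(p,a,lin(14,p,a,(441,-240,210),-10)))
E
```

```text
[649.59   41.512 290.432] 35.2523822364916 [ 0.073 -0.009 -0.997] [ 0.506 -0.346  1.025] 35.087834384690964
[[[-2.38, 0.78, 0.57], 3.2], [[-2.33, 0.92, 0.58], 3.3], [[-2.27, 1.04, 0.57], 3.2], [[-2.21, 1.17, 0.58], 3.2], [[-2.14, 1.3, 0.57], 3.3], [[-2.07, 1.41, 0.58], 3.2], [[-1.98, 1.53, 0.57], 3.2], [[-1.9, 1.63, 0.58], 3.3], [[-1.79, 1.75, 0.57], 3.2], [[-1.7, 1.84, 0.58], 3.2], [[-1.59, 1.93, 0.57], 3.3], [[-1.48, 2.02, 0.57], 3.2], [[-1.36, 2.1, 0.58], 3.2], [[-1.25, 2.17, 0.57], 3.3]]
```

arm_command(increments=[[[-2.4,0.8,0.5],3.2],[[-2.3,0.9,0.5],3.2],[[-2.3,1,0.5],3.2],[[-2.2,1.2,0.5],3.2],[[-2.1,1.3,0.5],3.2],[[-2.1,1.4,0.5],3.2],[[-2,1.5,0.5],3.2],[[-1.9,1.6,0.5],3.2],[[-1.8,1.75,0.5],3.2],[[-1.7,1.85,0.5],3.2],[[-1.6,1.9,0.5],3.2],[[-1.5,2,0.5],3.2],[[-1.4,2.1,0.5],3.2],[[0,0,0],0],[[0,0,0],0]])

```text
t: 33.2
ee_pos: [445.0, -241.3, 214.7]
orientation: [3.118, -0.272, 0.132]
ft_force: [0.9, 0.8, -0.1]
width: 35.0
```

```bash
python3 s.py
```

```text
[ 445.02  -241.331  214.705] -9.956197209691247 [ 0.083 -0.017 -0.996] [ 0.907  0.792 -0.076] 35.002779756563115
```

Run:
```python
from h import *
p,a,o=st();im=get_image("wrist");print(p,a);cv2.imwrite("pics/w5.png",im[:,:,::-1])
np.savez("w5.npz",p=p,o=o["orientation"])
cv2.imwrite("pics/w5c.png",cv2.resize(im[100:260,200:360,::-1],None,fx=3.5,fy=3.5,interpolation=cv2.INTER_CUBIC))
```

```text
[ 445.01999828 -241.33109089  214.70527113] -9.956197209691247
```

View pics/w5.png

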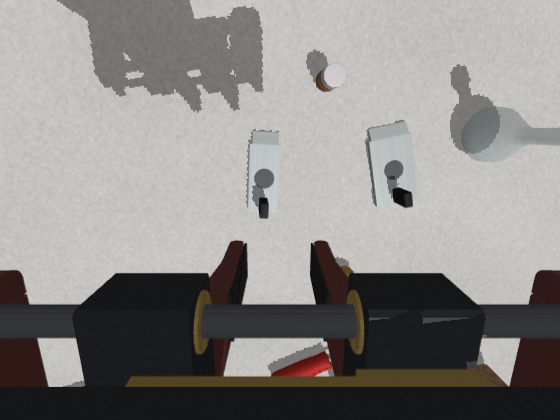

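View pics/w5c.png

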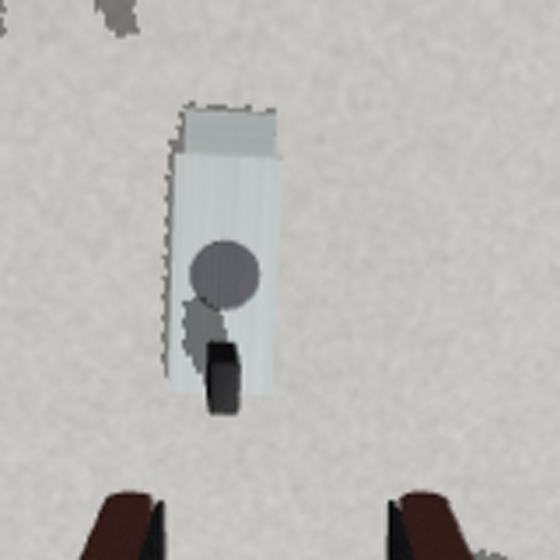

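Run:
```python
from h import *
np.set_printoptions(precision=1,suppress=True)
d=np.load("w5.npz");P=(d["p"],d["o"])
w=lambda u,v,z:onz("wrist",(200+u/3.5,100+v/3.5),z,P)
A=lambda q,p:np.degrees(np.arctan2(q[1]-p[1],q[0]-p[0]))
disc=w(225,274,8);nose=(w(185,110,3)+w(277,110,3))/2;b=(w(168,390,8)+w(272,393,8))/2
sh=(w(177,152,8)+w(279,156,8))/2
print(disc,nose,b,sh,np.hypot(*(nose-b)[:2]),np.hypot(*(w(168,390,8)-w(272,393,8))[:2]))
print("ang",A(nose,b),A(sh,b),A(w(177,152,8),w(168,390,8)),A(w(279,156,8),w(272,393,8)))
print("tab",w(222,410,40),w(223,342,8),w(226,372,40))
```

```text
[ 447.4 -228.2    8. ] [ 459.4 -176.1    3. ] [ 438.2 -268.1    8. ] [ 455.7 -189.5    8. ] 94.40889190424583 36.00239317633655
ang 77.00789232680637 77.43529528112589 76.50528681906253 78.3612452371042
tab [ 438.1 -265.5   40. ] [ 442.4 -251.     8. ] [ 441.6 -253.6   40. ]
```

```bash
cat >> h.py <<'E'
def rows2(R,p0,path):
    """path of (x,y,z,yaw) from current R, using full tilt"""
    out=[];p=np.array(p0,float);R=R.copy();a=np.degrees(np.arctan2(R[1,0],R[0,0]))
    for q in path:
        t=np.round(R.T@(np.array(q[:3])-p)/10,2)
        tr=round(-((q[3]-a+180)%360-180),1)
        out.append([(t+0).tolist(),tr]);p=p+R@(t*10)
        R=R@cv2.Rodrigues(np.array([0,0,np.radians(tr)]))[0];a=np.degrees(np.arctan2(R[1,0],R[0,0]))
    return out
def go(target,yaw,n):
    p,a,o=st();R=cv2.Rodrigues(o["orientation"])[0]
    print(np.round(p,1),round(a,2),np.round(R[:,2],3),np.round(o["ft_force"],1),o["width"],o["t"])
    show(rows2(R,p,lin(n,p,a,target,yaw)))
E
python3 -c "
from h import *
go((442-.083*55*1,-259+.017*55,70),-12.8,8)"
```

```text
[ 445.1 -241.1  214.7] -9.91 [ 0.083 -0.017 -0.996] [ 0.9 -0.5  0.5] 35.15831320560156 33.25
[[[-0.21, 0.22, 1.8], 0.4], [[-0.21, 0.23, 1.8], 0.3], [[-0.21, 0.22, 1.79], 0.4], [[-0.2, 0.23, 1.8], 0.3], [[-0.21, 0.22, 1.8], 0.4], [[-0.2, 0.23, 1.8], 0.4], [[-0.21, 0.23, 1.79], 0.3], [[-0.2, 0.24, 1.8], 0.4]]
```

arm_command(increments=[[[-0.2,0.22,1.8],0.4],[[-0.2,0.22,1.8],0.4],[[-0.2,0.22,1.8],0.4],[[-0.2,0.22,1.8],0.4],[[-0.2,0.22,1.8],0.4],[[-0.2,0.22,1.8],0.4],[[-0.2,0.22,1.4],0.3],[[-0.1,0.1,0.8],0.2],[[0,0,0],0],[[0,0,0],0]])

```text
t: 34.25
ee_pos: [448.8, -254.5, 84.0]
orientation: [3.109, -0.331, 0.15]
ft_force: [1.1, 0.4, -0.6]
width: 35.0
```

```bash
python3 -c "
from h import *
go((442,-259,13),-12.8,5)"
```

```text
[ 448.8 -254.5   84. ] -12.14 [ 0.094 -0.021 -0.995] [ 1.1  0.4 -0.6] 35.02777952815431 34.25
[[[-0.25, 0.12, 1.4], 0.1], [[-0.25, 0.11, 1.41], 0.2], [[-0.25, 0.12, 1.4], 0.1], [[-0.25, 0.12, 1.4], 0.1], [[-0.25, 0.11, 1.4], 0.2]]
```

arm_command(increments=[[[-0.4,0.2,0.7],0.2],[[-0.3,0.2,0.8],0.2],[[-0.2,0.1,0.8],0.2],[[-0.2,0.1,0.8],0.1],[[-0.1,0,0.8],0],[[-0.1,0,0.8],0],[[0,0,0.8],0],[[0,0,0],0],[[0,0,0],0]])

```text
t: 35.15
ee_pos: [440.4, -259.5, 24.4]
orientation: [3.107, -0.351, 0.154]
ft_force: [0.7, 0.9, 0.9]
width: 35.1
```

```bash
python3 -c "
from h import *
go((442.2,-259,13),-12.8,3)"
```

```text
[ 440.4 -259.5   24.4] -12.88 [ 0.096 -0.022 -0.995] [0.7 0.9 0.9] 35.090109615556464 35.15
[[[0.02, -0.03, 0.38], -0.0], [[0.01, -0.03, 0.38], -0.1], [[0.02, -0.03, 0.39], 0.0]]
```

arm_command(increments=[[[0,0,0.4],0],[[0,0,0.4],0],[[0,0,0.2],0],[[0,0,0],0]])

```text
t: 35.55
ee_pos: [442.1, -260.0, 14.2]
orientation: [3.106, -0.35, 0.156]
ft_force: [0.2, 0.3, 0.6]
width: 35.1
```

arm_command(increments=[[[0,0,0],0],[[0,0,0],0],[[0,0,0],0],[[0,0,0],0],[[0,0,0],0],[[0,0,0],0]], gripper=0)

```text
t: 36.15
ee_pos: [441.1, -259.9, 15.8]
orientation: [3.106, -0.349, 0.154]
ft_force: [0.4, -0.1, -0.3]
width: 9.9
```

```bash
python3 s.py
```

```text
[ 441.105 -259.929   15.781] -12.801211385419032 [ 0.096 -0.023 -0.995] [ 0.431 -0.099 -0.277] 9.91784832645128
```

arm_command(increments=[[[0,0,-0.5],0],[[0,0,-1],0],[[0,0,-1.2],0],[[0,0,-1.2],0],[[0,0,-1.2],0],[[0,0,-1.2],0],[[0,0,-1.2],0],[[0,0,-1],0],[[0,0,-0.5],0],[[0,0,0],0],[[0,0,0],0]])

```text
t: 37.25
ee_pos: [432.2, -258.0, 115.0]
orientation: [3.105, -0.348, 0.158]
ft_force: [0.1, 0.6, 0.4]
width: 9.7
```

```bash
python3 -c "
from h import *
go((637,-60,120),10.5,16)
im=get_image('side');cv2.imwrite('pics/s6.png',cv2.resize(im[180:350,200:400,::-1],None,fx=4,fy=3.5,interpolation=cv2.INTER_CUBIC))"
```

```text
[ 432.2 -258.   115. ] -12.79 [ 0.099 -0.025 -0.995] [0.1 0.6 0.4] 9.691957706632348 37.25
[[[0.97, -1.49, 0.07], -1.5], [[1.01, -1.46, 0.06], -1.4], [[1.05, -1.44, 0.07], -1.5], [[1.08, -1.42, 0.06], -1.4], [[1.12, -1.38, 0.07], -1.4], [[1.15, -1.36, 0.06], -1.5], [[1.19, -1.32, 0.07], -1.4], [[1.22, -1.3, 0.06], -1.5], [[1.25, -1.26, 0.07], -1.4], [[1.28, -1.24, 0.06], -1.5], [[1.32, -1.2, 0.07], -1.4], [[1.34, -1.16, 0.06], -1.5], [[1.38, -1.14, 0.07], -1.4], [[1.4, -1.09, 0.06], -1.5], [[1.43, -1.06, 0.07], -1.4], [[1.45, -1.03, 0.06], -1.5]]
```

View pics/s6.png

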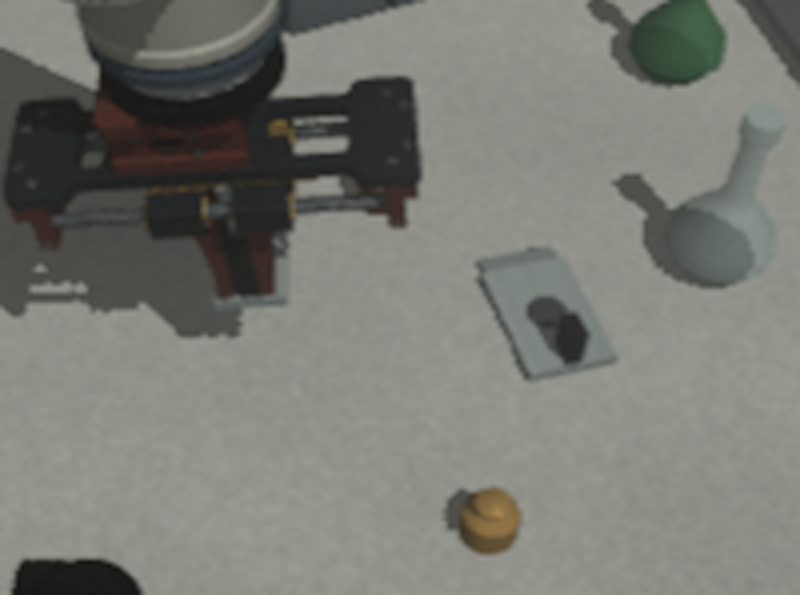

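arm_command(increments=[[[0.5,-0.7,0],-0.7],[[1,-1.5,0.05],-1.4],[[1,-1.45,0.05],-1.4],[[1.05,-1.45,0.05],-1.5],[[1.1,-1.4,0.05],-1.5],[[1.1,-1.4,0.05],-1.5],[[1.15,-1.35,0.05],-1.5],[[1.2,-1.3,0.05],-1.5],[[1.2,-1.3,0.05],-1.5],[[1.25,-1.25,0.05],-1.5],[[1.3,-1.25,0.05],-1.5],[[1.3,-1.2,0.05],-1.5],[[1.0,-0.9,0.05],-1.2],[[0.6,-0.5,0],-0.8],[[0,0,0],0],[[0,0,0],0]])

```text
t: 38.9
ee_pos: [597.4, -83.5, 111.2]
orientation: [3.108, 0.203, 0.13]
ft_force: [0.3, 0.6, -1.0]
width: 10.1
```

```bash
python3 -c "
from h import *
go((637,-60,105),10.5,5)
p,a,o=st();np.savez('w6.npz',p=p,o=o['orientation'])
im=get_image('wrist');cv2.imwrite('pics/w6.png',im[:,:,::-1])"
```

```text
[597.4 -83.5 111.2] 7.54 [ 0.084 -0.019 -0.996] [ 0.3  0.6 -1. ] 10.134699516381751 38.9
[[[0.83, -0.37, 0.18], -0.6], [[0.84, -0.36, 0.18], -0.6], [[0.84, -0.35, 0.19], -0.6], [[0.84, -0.34, 0.18], -0.6], [[0.85, -0.33, 0.18], -0.6]]
```

View pics/w6.png

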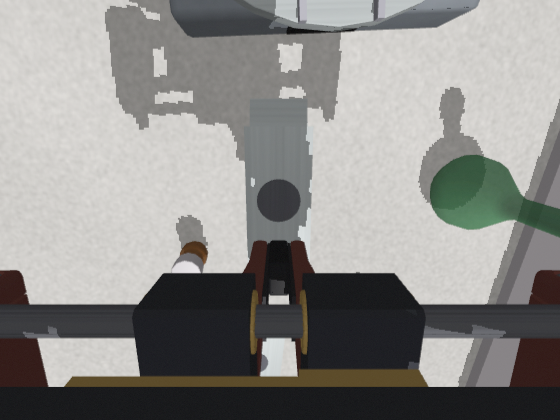

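arm_command(increments=[[[0.8,-0.7,0.05],-0.6],[[0.9,-0.7,0.1],-0.6],[[0.9,-0.7,0.1],-0.6],[[0.8,-0.6,0.1],-0.6],[[0.4,-0.3,0.05],-0.4],[[0,0,0],0],[[0,0,0],0]])

```text
t: 39.65
ee_pos: [633.4, -46.1, 109.4]
orientation: [3.1, 0.282, 0.129]
ft_force: [0.6, 0.2, -1.1]
width: 9.8
```

```bash
python3 -c "
from h import *
go((634.3,-44.6,100),10.5,3)
p,a,o=st();np.savez('w7.npz',p=p,o=o['orientation'])
im=get_image('wrist');cv2.imwrite('pics/w7.png',im[:,:,::-1]);cv2.imwrite('pics/w7c.png',cv2.resize(im[0:260,160:440,::-1],None,fx=2.3,fy=2.3,interpolation=cv2.INTER_CUBIC))"
```

```text
[633.4 -46.1 109.4] 10.48 [ 0.085 -0.019 -0.996] [ 0.6  0.2 -1.1] 9.774691426387276 39.65
[[[0.01, -0.05, 0.31], -0.0], [[0.02, -0.06, 0.31], -0.0], [[0.01, -0.05, 0.32], -0.0]]
```

View pics/w7c.png

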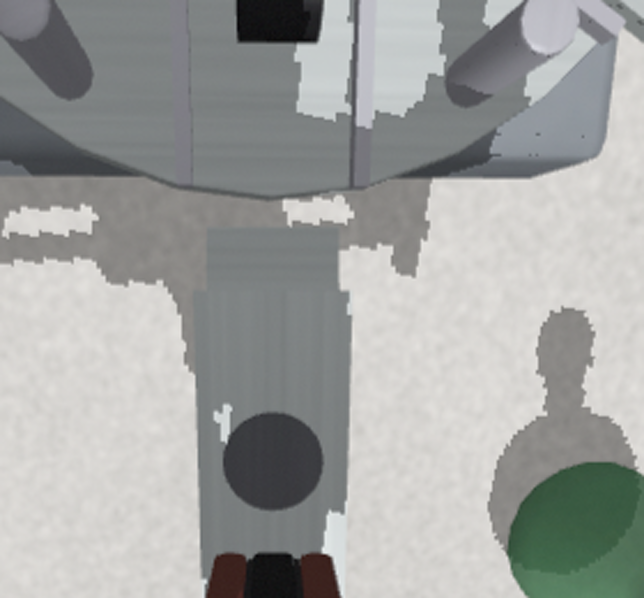

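Run:
```python
from h import *
np.set_printoptions(precision=1,suppress=True)
d=np.load("w7.npz");P=(d["p"],d["o"])
w=lambda u,v,z:onz("wrist",(160+u/2.3,v/2.3),z,P)
L=w(192,180,70);R=w(352,180,70);L2=w(192,20,70);R2=w(356,20,70)
A=lambda q,p:np.degrees(np.arctan2(q[1]-p[1],q[0]-p[0]))
print(L,R,np.hypot(*(L-R)[:2]),(L+R)/2,"angles",A(L,L2),A(R,R2),A((L+R),(L2+R2)))
C=np.array([598.3,156.6]);u=np.array([.182,-.983]);n=np.array([.983,.182])
f=lambda q:(np.dot(q[:2]-C,u),np.dot(q[:2]-C,n))
print("mid r,lat",f((L+R)/2),f((L2+R2)/2))
# nose: intersect with plane at nose height: z of nose ~ TCP z -15
for dz in(10,13,16):
  z=P[0][2]-dz
  a=w(207,230,z);b=w(339,230,z);m=(a+b)/2
  s1=w(195,291,z+5);s2=w(351,291,z+5);
  print(dz,m,np.hypot(*(a-b)[:2]),f(m),"shoulder",f((s1+s2)/2),np.hypot(*(s1-s2)[:2]))
e1=w(203,560,P[0][2]-6);e2=w(345,560,P[0][2]-6);print("tail",f((e1+e2)/2))
print("tcp",f(P[0]))
print("roller end",f(w(280,42,84)))
```

```text
[598.2  46.6  70. ] [638.1  54.3  70. ] 40.67581233259673 [618.1  50.4  70. ] angles -81.38259533176186 -79.2248741601172 -80.29567021439978
mid r,lat (np.float64(107.96534851033203), np.float64(0.1863237540381674)) (np.float64(72.59173655629576), np.float64(0.6710391542326566))
10 [618.4  36.9  99.4] 29.095298160755526 (np.float64(121.34347542919262), np.float64(-1.9802463616445714)) shoulder (np.float64(134.12921073344688), np.float64(-2.339840900380971)) 34.15292456327332
13 [618.7  37.1  96.4] 29.617417697790213 (np.float64(121.19608198903173), np.float64(-1.737833375464725)) shoulder (np.float64(134.21378886424478), np.float64(-2.0966060832662614)) 34.78469946702422
16 [618.9  37.3  93.4] 30.1395372348249 (np.float64(121.04868854887086), np.float64(-1.4954203892847675)) shoulder (np.float64(134.2983669950427), np.float64(-1.8533712661515536)) 35.416474370775234
tail (np.float64(197.82778601894424), np.float64(-2.0101896125108865))
tcp (np.float64(205.627274072101), np.float64(-2.358784073772632))
roller end (np.float64(80.91966385557555), np.float64(0.7250890370025266))
```

```bash
cat > lat.py <<'E'
from h import *
C=np.array([598.3,156.6]);u=np.array([.182,-.983]);n=np.array([.983,.182])
def tgt(r,lat): return C+r*u+lat*n
def cur():
    p,a,o=st();q=p[:2]-C;print("r %.1f lat %.1f z %.1f yaw %.2f"%(q@u,q@n,p[2],a),"F",np.round(o["ft_force"],1),"F.u %.1f"%(o["ft_force"][:2]@u),"w %.1f"%o["width"],"t",o["t"])
E
python3 -c "
from lat import *
cur();t=tgt(203,-.4);go((t[0],t[1],88.5),10.2,4)"
```

```text
r 205.7 lat -2.4 z 109.4 yaw 10.47 F [-0.5  0.4 -0.6] F.u -0.4 w 9.9 t 39.7
[633.4 -46.2 109.4] 10.47 [ 0.085 -0.019 -0.996] [-0.5  0.4 -0.6] 9.86244890374978 39.7
[[[0.01, -0.09, 0.52], 0.1], [[0.01, -0.09, 0.52], 0.0], [[0.01, -0.09, 0.52], 0.1], [[0.0, -0.09, 0.53], 0.1]]
```

arm_command(increments=[[[0,0,0.4],0.1],[[0,-0.05,0.4],0.1],[[0,-0.05,0.4],0],[[0,-0.05,0.4],0],[[0,-0.05,0.3],0],[[0,0,0],0],[[0,0,0],0]])

```text
t: 40.4
ee_pos: [633.4, -45.4, 88.0]
orientation: [3.101, 0.274, 0.126]
ft_force: [0.4, -0.0, -1.3]
width: 9.9
```

```bash
python3 -c "
from lat import *
cur();t=tgt(190,-.4);go((t[0],t[1],88.5),10.3,4)"
```

```text
r 205.0 lat -2.2 z 88.0 yaw 10.16 F [ 0.4 -0.  -1.3] F.u 0.1 w 9.9 t 40.4
[633.4 -45.4  88. ] 10.16 [ 0.083 -0.019 -0.996] [ 0.4 -0.  -1.3] 9.856724926155099 40.4
[[[0.04, -0.38, -0.02], -0.0], [[0.05, -0.38, -0.02], -0.1], [[0.04, -0.37, -0.02], -0.0], [[0.05, -0.38, -0.03], -0.0]]
```

arm_command(increments=[[[0.1,-0.1,-0.05],0],[[0.08,-0.2,-0.05],0],[[0,-0.3,0],0],[[0,-0.3,0],0],[[0,-0.3,0],0],[[0,0,0],0],[[0,0,0],0]])

```text
t: 41.1
ee_pos: [633.5, -31.9, 89.6]
orientation: [3.1, 0.274, 0.128]
ft_force: [0.5, 0.2, -0.9]
width: 10.1
```

```bash
python3 -c "
from lat import *
cur()
p,a,o=st();np.savez('w8.npz',p=p,o=o['orientation'])
im=get_image('wrist');cv2.imwrite('pics/w8c.png',cv2.resize(im[0:260,160:440,::-1],None,fx=2.3,fy=2.3,interpolation=cv2.INTER_CUBIC))
im=get_image('side');cv2.imwrite('pics/s8c.png',cv2.resize(im[70:220,230:380,::-1],None,fx=4,fy=4,interpolation=cv2.INTER_CUBIC))"
```

```text
r 191.7 lat 0.3 z 89.6 yaw 10.19 F [ 0.5  0.2 -0.9] F.u -0.1 w 10.1 t 41.1
```

View pics/w8c.png

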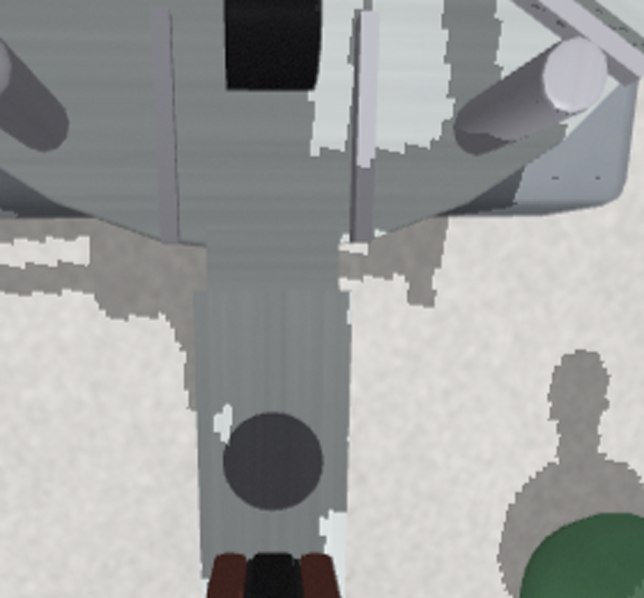

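View pics/s8c.png

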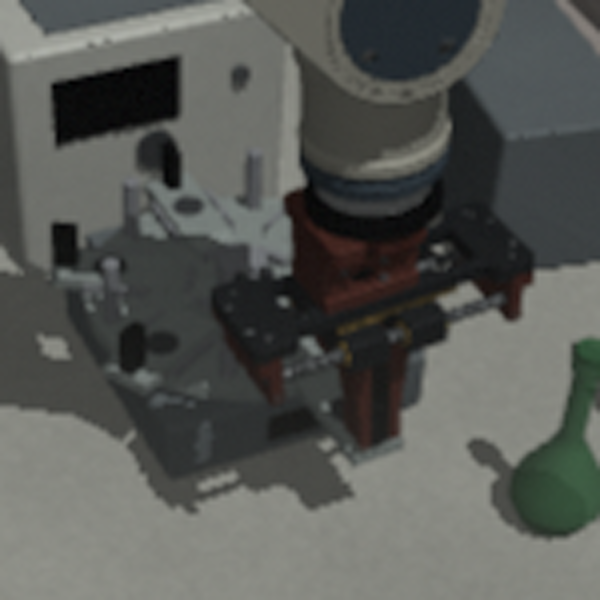

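arm_command(increments=[[[-0.08,0,0.05],0],[[-0.05,0,0.05],0],[[0,0,0],0],[[0,0,0],0]])

```text
t: 41.6
ee_pos: [632.1, -32.6, 88.3]
orientation: [3.101, 0.273, 0.128]
ft_force: [0.1, 0.2, -1.2]
width: 9.6
```

```bash
python3 -c "
from lat import *
cur()
p,a,o=st();np.savez('w9.npz',p=p,o=o['orientation'])
im=get_image('wrist');cv2.imwrite('pics/w9c.png',cv2.resize(im[50:150,200:350,::-1],None,fx=5,fy=5,interpolation=cv2.INTER_CUBIC))"
```

```text
r 192.1 lat -1.2 z 88.3 yaw 10.15 F [ 0.1  0.2 -1.2] F.u -0.2 w 9.6 t 41.6
```

View pics/w9c.png

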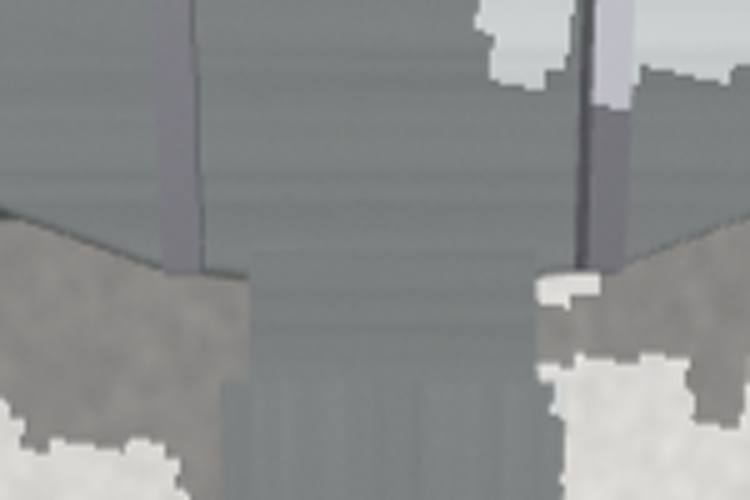

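```bash
python3 -c "
from lat import *
t=tgt(170,-1.2);go((t[0],t[1],88.3),10.5,6)"
```

```text
[632.1 -32.6  88.3] 10.15 [ 0.084 -0.019 -0.996] [ 0.6 -0.5 -0.3] 9.80708725386501 41.65
[[[0.0, -0.37, -0.01], -0.1], [[0.0, -0.37, -0.02], -0.0], [[0.0, -0.37, -0.01], -0.1], [[0.0, -0.37, -0.01], -0.0], [[0.0, -0.37, -0.01], -0.1], [[0.0, -0.37, -0.02], -0.1]]
```

arm_command(increments=[[[0,-0.2,-0.01],-0.2],[[0,-0.35,-0.01],-0.2],[[0,-0.35,-0.01],0],[[0,-0.35,-0.01],0],[[0,-0.35,-0.01],0],[[0,-0.3,-0.01],0],[[0,-0.1,0],0],[[0,0,0],0]])

```text
t: 42.45
ee_pos: [628.1, -10.7, 88.3]
orientation: [3.099, 0.286, 0.128]
ft_force: [-0.4, -0.5, -0.2]
width: 10.1
```

```bash
python3 -c "
from lat import *
cur()
p,a,o=st();np.savez('w10.npz',p=p,o=o['orientation'])
im=get_image('wrist');cv2.imwrite('pics/w10c.png',cv2.resize(im[0:150,200:360,::-1],None,fx=4.5,fy=4,interpolation=cv2.INTER_CUBIC))"
```

```text
r 169.9 lat -1.1 z 88.3 yaw 10.62 F [-0.4 -0.5 -0.2] F.u 0.4 w 10.1 t 42.45
```

View pics/w10c.png

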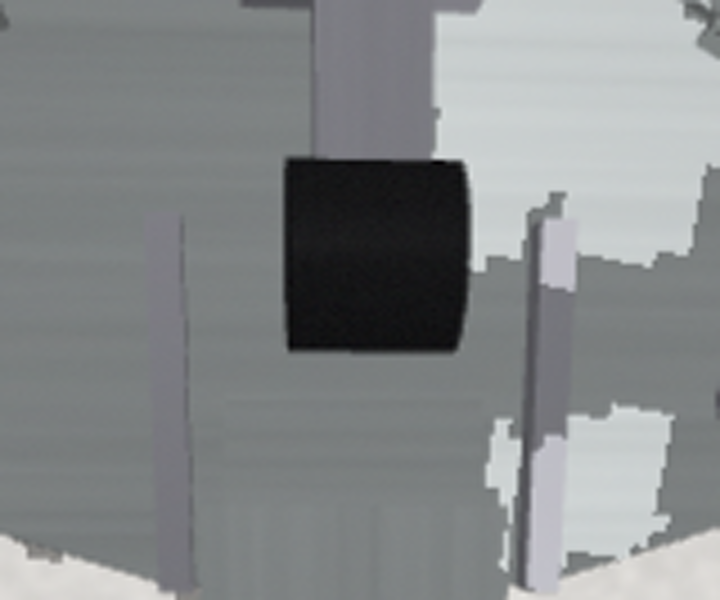

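arm_command(increments=[[[0,-0.2,-0.01],0],[[0,-0.3,-0.01],0],[[0,-0.3,-0.01],0],[[0,-0.3,-0.01],0],[[0,-0.3,-0.01],0],[[0,-0.3,-0.01],0],[[0,-0.3,-0.01],0],[[0,-0.3,-0.01],0],[[0,0,0],0]])

```text
t: 43.4
ee_pos: [624.5, 10.5, 88.2]
orientation: [3.095, 0.286, 0.13]
ft_force: [0.1, -0.2, -3.0]
width: 9.7
```

```bash
python3 -c "
from lat import *
cur()
im=get_image('wrist');cv2.imwrite('pics/w11c.png',cv2.resize(im[0:150,200:360,::-1],None,fx=4.5,fy=4,interpolation=cv2.INTER_CUBIC))"; python3 s.py
```

```text
r 148.4 lat -0.8 z 88.2 yaw 10.63 F [ 0.1 -0.2 -3. ] F.u 0.2 w 9.7 t 43.4
[624.453  10.572  88.218] 10.637153389499618 [ 0.086 -0.023 -0.996] [ 0.662 -0.294 -3.012] 9.724874155341727
```

View pics/w11c.png

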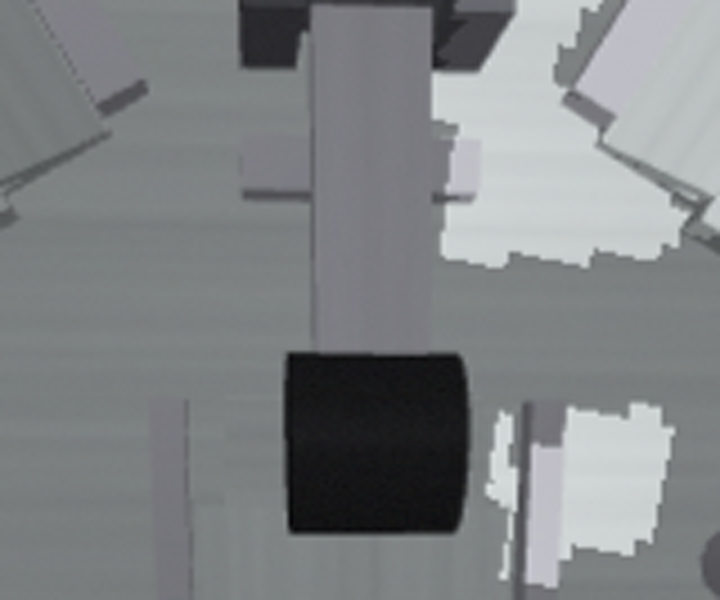

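arm_command(increments=[[[0,-0.25,-0.01],0],[[0,-0.3,-0.01],0],[[0,-0.3,-0.01],0],[[0,-0.3,-0.01],0],[[0,-0.3,-0.01],0],[[0,-0.2,-0.01],0],[[0,0,0],0]])

```text
t: 44.15
ee_pos: [621.9, 26.2, 88.4]
orientation: [3.093, 0.286, 0.131]
ft_force: [1.5, -1.9, -2.0]
width: 9.8
```

```bash
python3 -c "
from lat import *
cur()"; python3 s.py
```

```text
r 132.5 lat -0.5 z 88.4 yaw 10.65 F [ 1.5 -1.9 -2. ] F.u 2.1 w 9.8 t 44.15
[621.939  26.212  88.381] 10.650127603404236 [ 0.087 -0.025 -0.996] [ 1.487 -1.853 -2.046] 9.773441984662352
```

arm_command(increments=[[[0,-0.2,0],0],[[0,-0.2,0],0],[[0,-0.2,0],0],[[0,0,0],0]])

```text
t: 44.55
ee_pos: [621.0, 32.7, 88.3]
orientation: [3.093, 0.286, 0.132]
ft_force: [1.4, -1.8, -1.3]
width: 9.7
```

```bash
python3 -c "
from lat import *
cur()
im=get_image('wrist');cv2.imwrite('pics/w12c.png',cv2.resize(im[0:150,200:360,::-1],None,fx=4.5,fy=4,interpolation=cv2.INTER_CUBIC))"
```

```text
r 125.9 lat -0.2 z 88.3 yaw 10.65 F [ 1.4 -1.8 -1.3] F.u 2.0 w 9.7 t 44.55
```

View pics/w12c.png

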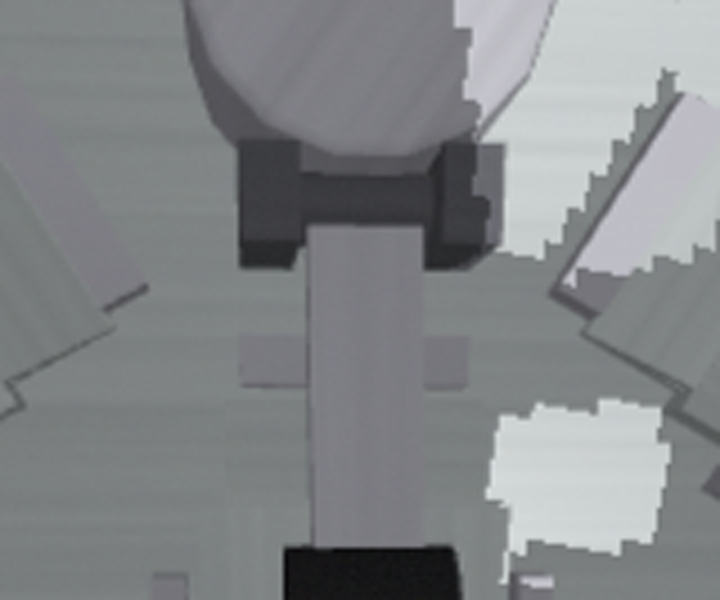

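arm_command(increments=[[[0,-0.15,0],0],[[0,-0.15,0],0]])

```text
t: 44.8
ee_pos: [620.9, 34.1, 88.6]
orientation: [3.09, 0.287, 0.133]
ft_force: [2.4, -15.5, 1.8]
width: 9.8
```

```bash
python3 -c "
from lat import *
cur()"
```

```text
r 124.5 lat -0.1 z 88.6 yaw 10.72 F [  2.4 -15.5   1.8] F.u 15.7 w 9.8 t 44.8
```

arm_command(increments=[[[0,-0.05,0.1],0],[[0,-0.05,0.1],0],[[0,-0.05,0],0]])

```text
t: 45.1
ee_pos: [621.3, 33.8, 88.1]
orientation: [3.088, 0.287, 0.134]
ft_force: [0.6, -5.0, -0.0]
width: 10.0
```

```bash
python3 -c "
from lat import *
cur()"
```

```text
r 124.9 lat 0.2 z 88.1 yaw 10.73 F [ 0.6 -5.  -0. ] F.u 5.0 w 10.0 t 45.1
```

arm_command(increments=[[[0,-0.08,0.15],0],[[0,-0.08,0.15],0],[[0,-0.08,0.1],0],[[0,-0.08,0],0]])

```text
t: 45.5
ee_pos: [621.9, 33.8, 86.7]
orientation: [3.084, 0.289, 0.135]
ft_force: [-0.4, -7.9, 1.1]
width: 9.9
```

```bash
python3 -c "
from lat import *
cur()"
```

```text
r 125.0 lat 0.8 z 86.7 yaw 10.82 F [-0.4 -7.9  1.1] F.u 7.7 w 9.9 t 45.5
```

Low enough and still against the stop; release.

arm_command(increments=[[[0,0,0],0],[[0,0,0],0],[[0,0,0],0],[[0,0,0],0],[[0,0,0],0]], gripper=0.35)

```text
t: 46.0
ee_pos: [621.6, 35.5, 86.8]
orientation: [3.086, 0.288, 0.135]
ft_force: [0.0, 0.4, 0.2]
width: 30.6
```

```bash
python3 -c "
from lat import *
cur()
p,a,o=st();np.savez('w13.npz',p=p,o=o['orientation'])
im=get_image('wrist');cv2.imwrite('pics/w13c.png',cv2.resize(im[0:260,160:440,::-1],None,fx=2.3,fy=2.3,interpolation=cv2.INTER_CUBIC))"
```

```text
r 123.3 lat 0.8 z 86.8 yaw 10.78 F [0.  0.4 0.2] F.u -0.4 w 30.6 t 46.0
```

View pics/w13c.png

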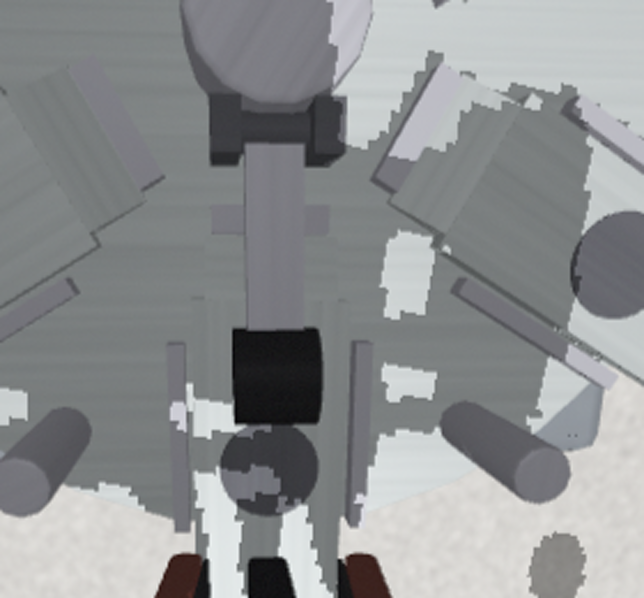

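arm_command(increments=[[[0,0.05,-0.4],0],[[0,0.05,-0.8],0],[[0,0,-1],0],[[0,0,-1.5],0],[[0,0,-2],0],[[0,0,-2],0],[[0,0,-2],0],[[0,0,-2],0],[[0,0,-2],0],[[0,0,-1],0],[[0,0,0],0],[[0,0,0],0]])

```text
t: 47.25
ee_pos: [608.0, 39.6, 250.0]
orientation: [3.085, 0.288, 0.148]
ft_force: [0.1, -0.1, -0.1]
width: 30.9
```

```bash
python3 -c "
from lat import *
cur()
p,a,o=st();np.savez('w14.npz',p=p,o=o['orientation'])
im=get_image('wrist');cv2.imwrite('pics/w14c.png',cv2.resize(im[0:260,140:440,::-1],None,fx=2.3,fy=2.3,interpolation=cv2.INTER_CUBIC))"
```

```text
r 116.8 lat -11.8 z 250.0 yaw 10.78 F [ 0.1 -0.1 -0.1] F.u 0.1 w 30.9 t 47.25
```

View pics/w14c.png

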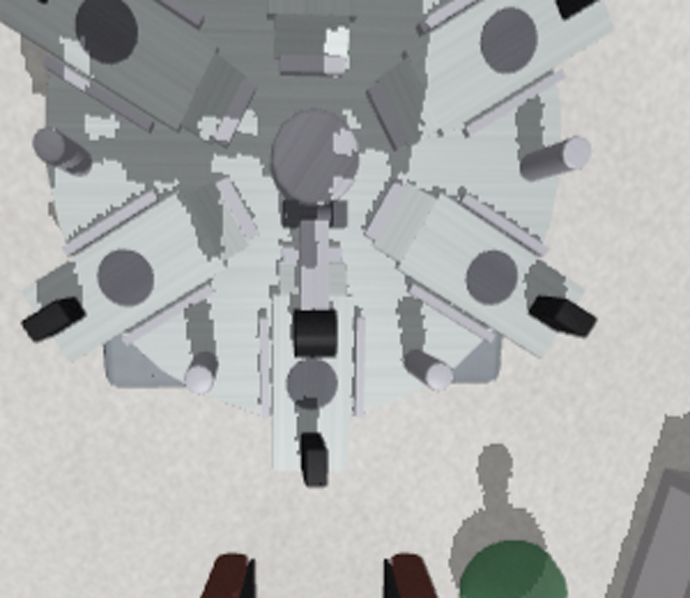

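Run:
```python
from lat import *
np.set_printoptions(precision=1,suppress=True)
d=np.load("w14.npz");P=(d["p"],d["o"])
w=lambda u,v,z:onz("wrist",(140+u/2.3,v/2.3),z,P)
col=w(314,157,94)[:2];print(col)
for n,p,z in(("end",(309,469),78),("disc",(312,383),78),("discL",(126,277),78),("discR",(492,277),78),("pinL",(200,379),118),("pinR",(438,376),118),("roller",(315,333),95)):
    q=w(*p,z)[:2];print(n,q,np.hypot(*(q-col)),np.degrees(np.arctan2(*(q-col)[::-1])))
im=cv2.imread("pics/w14c.png");cv2.imwrite("pics/w14z.png",cv2.resize(im[190:400,230:400],None,fx=3,fy=2.8,interpolation=cv2.INTER_CUBIC))
```

```text
[597.7 156.3]
end [621.5  24.5] 133.9619507326066 -79.77398864505476
disc [615.4  65.1] 92.92323269255404 -79.06312655920179
discL [528.   96.2] 92.0817185901312 -139.20324609128704
discR [686.4 125.9] 93.7485451040332 -18.915485078419188
pinL [566.7  64.9] 96.52742663788933 -108.74773694706352
pinR [661.2  82.7] 97.18551323747555 -49.23216992482518
roller [610.8  88.8] 68.74233378785853 -79.0491432923851
```

View pics/w14z.png

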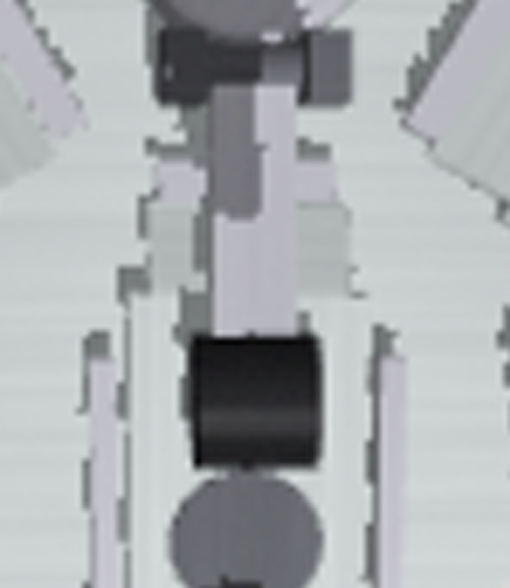

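```bash
python3 -c "
from workcell import *
print(close_job())"
```

```text
the job is handed in; nothing more can be done
None
```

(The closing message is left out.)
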